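# Cock the clamp of the charger test jig, load a charger, trip it

## Robot

A 7-joint arm with a two-finger parallel gripper is mounted at the origin on the work surface. World frame = base frame: x ahead of the robot, y to its left, z up, the work surface at z = 0. Lengths are in mm, angles in rad, forces in N, time in s.
With the tool pointing down it reaches from about 425 to 975 mm from the base axis. Payload 16.7 kg.
Tool frame: the origin (TCP) lies on the centre line of the jaws, within the pads' length; the fingertips stand 22 mm ahead of it and the grasp point (between the pads) lies 3 mm ahead of it; z points along the fingers, x is the direction in which the jaws open and shut, and the axes are right-handed (so a half turn about z gives the same grasp; the last joint's range is limited). The gripper opens to 85 mm and grips with 20 to 120 N. Pads are 22 mm wide; open, the fingers measure 114 mm over their backs; the gripper's body (76 mm by 85 mm) begins 54 mm behind the grasp point. The pads swing forward as they close: fully open they stand 13 mm farther back than shut.
Start: joints at [-1.431, 0.426, 0.074, 1.606, -0.034, 1.111, -0.067], TCP at [192.246, 647.006, 214.202] pointing down, gripper open.
Joint ranges: [-2.85, 2.85], [-0.5, 2.14], [-1.23, 1.37], [0.21, 2.46], [-1.02, 4.16], [0.16, 2.05], [-2.73, 2.73]. Speed limits (rad/s): [1.89, 1.89, 2.39, 2.39, 3.01, 3.01, 3.01].

## Interface

Orientations are given as a rotation vector (axis times angle).
In Python, from plant import get_obs, vision, finish_job gives the robot as it stands.
- The arm moves only by the tool send_rows, never from a script. Its argument "plan" is a list of rows, each a list of 7 numbers: the finger opening in cm, from 0 to 8.54, then the shift along the tool's x, y, z in cm, then the turn, a rotation vector about the tool's x, y, z in degrees. A call has 1 to 8 rows; each row shifts and turns the pose as measured when the row begins, along the tool's axes as they then stand; what a row does not reach is not made up. A row lasts 1/10 s, in which the tool goes at most 50 mm and 8.59 degrees, less where a joint would pass 70% of its speed; a pose out of reach is approached as far as the arm can. A call is refused whole if a number of a shift passes 5 or a number of a turn 8.59, either way. A call with a gripper value outside its range is refused whole. The fingers move at their own pace and stop on an object; "squeeze" is the grip in N (left out, the last holds). Time passes only in rows, so rows that do not move let the fingers close. It gives the time, the measured TCP pose, the force and the opening at its end, in the units of the state.
- get_obs(): the state, without advancing time (a new reading comes with each control period).
- vision.camera(name): name is "scene" or "top"; returns a dict with "image" (400x640x3 uint8, red, green, blue), "fx", "fy", "cx", "cy" (pixels), "k1" (the pictures are not rectified: a ray, as slopes to the right and down, at radius r is drawn at 1 + k1 r^2 times it, then the intrinsics apply), "rvec" (rotation vector, rad) and "tvec" (3), from world to camera coordinates, as OpenCV has them. Camera axes: x right, y down, z forward; pixel columns grow to the right and rows downward; lengths in mm; the calibration is good to about 2 mm. A picture is of the moment at which its call begins. There is no depth.
- finish_job(): hands the job in, once; it reports no verdict.
Trained networks look in the newest picture that a camera, given by its name, has taken for a name from the list of things; names that differ only in an ending like _2 or _b are one class to them, and where a whole thing is asked for, a point or a joint stands for the part that bears it (a point fixed in the world has none). Each returns a list of dicts, best first, with "score" (0 to 1); they miss things now and then, are a little off and sometimes report something else, mostly with a low value. They report only what shows in the picture. A call takes as long as a camera call.
- vision.search_frame(camera, thing): "location" ([x, y, z] in mm, in world coordinates, good to about 4 mm: the middle of the surface that is visible of it).
The state is a dict: "time": time; "joint_positions": joint angles; "joint_vel": joint speeds; "joint_efforts": joint torques, N m; "tool_pos": TCP position; "orientation": TCP orientation; "wrist_force": force on the tool from outside, world axes, zero at the start; "torque": the same for the moment, N m; "grip_width": finger opening in mm.
Only numpy, scipy, OpenCV 4.12 (cv2) and the standard library are available. Lean on these libraries where they do the work, as an engineer would, in place of code of your own. Each camera call takes 0.05 s, during which the arm holds its last target.

## Task

Clamp a charger in the test jig: pull the sprung arm back by its upright handle until the latch catches, stopping as soon as you feel it meet the rubber buffer just behind the catch (never force it hard against the buffer), and let go. Stand the short, tall charger down in the nest between the low rails, then press the trigger paddle so that the arm swings in and holds it against the contact block. Leave the other things on the bench where they are.

Things in the scene. Friction and masses are not known exactly. Their poses are not given: they have to be found in the camera images.
- jig: test jig: an aluminium plate 240 (x) by 310 (y) by 12 mm thick, screwed to the bench. Origin: centre of the plate's underside; 'jig x, y' below are its own axes. It carries the sprung clamp arm on an upright pivot, the nest, the trigger lever and a rubber buffer. A spring pulls the arm towards angle 0 with about 5.5 N at the handle at 0 and 7.5 N near the catch; the arm's swing is damped.
- pivot (a point): point on the upright axis of the clamp arm, 60 mm above the bench, at jig x +50, y 0 mm; axes as the jig's. On the hub a steel catch finger is clamped, 85 mm long; where it is set differs from day to day and is not measured, so the latch catches at some arm angle between 0.73 and 1.07 rad.
- handle (a point): centre of the free part of the upright black handle post near the end of the clamp arm: a round post 16 mm in diameter, its top at 108 mm and the arm's upper face at 49 mm above the bench; this point is at 82 mm, 165 mm from the pivot axis. It moves with the arm.
- clamp (a joint): angle of the clamp arm (rad). 0: at rest, the arm pointing from the pivot along jig -x, its rubber pusher standing in the nest. Grows counter-clockwise from above as the arm is pulled back (the handle first moves along jig -y). Just before the catch the finger rides over the latch's bevelled nose: about 2 N more at the handle over some 45 mm. With a charger clamped the arm rests near 0.21.
- buffer: rubber buffer block 10 x 14 x 12 mm; origin: centre of the face that the catch finger meets, 45 mm above the bench. The finger meets it 4 to 5 mm of handle travel past the catch; from there the handle force climbs 2 N per mm. The finger may press it with at most 22 N (11 N more at the handle than before). Let go, the arm goes back a few mm and hangs on the latch.
- nest (a point): centre of the nest floor (plate top, 12 mm above the bench), below the middle of a clamped charger; axes as the jig's. Rails 14 mm high, 6 thick, 46 mm apart, run along jig y on both x sides; a contact block 40 mm high closes the nest 28 mm to +y; the pusher comes from the open -y side. A charger stood 5 to 15 mm short of here (to -y) is pushed home by the arm.
- trigger_top (a point): fixed point: where the centre of the top of the black ribbed trigger paddle is when not pressed, 37 mm above the bench; paddle 34 x 34 mm on a lever pointing along jig +y. Pressing it straight down about 13 mm (3 to 5 N) frees the clamp arm, which swings in within about a second; it stops hard after 19 mm and springs up again when let go.
- charger_mid (a point): centre (half-way up) of the charger: a black block 40 mm (its x) by 56 mm (its y) by 46 mm high, about 0.14 kg, with a white label on top; it stands upright loose on the bench, left or right of the jig, its x axis within 0.9 rad of the jig's x. In the nest its 40 mm side lies along the jig's x (either way round).
- brick: bystander: a longer, lower black housing, 50 x 100 x 30 mm; origin under its centre.
- bottle: bystander: a white bottle, 44 mm in diameter, 110 mm high; origin under its centre.
- driver: bystander: a grey screwdriver 170 mm long, lying; origin under its middle.

How it is judged (in metres and radians):
On the way, in this order (a step that is already met when the one before it is completed fails the run):
1. the clamp arm hangs caught on its latch, not touched by the robot (value of joint clamp above 0.7 rad and contact force between each of the arm, the fingers and jig below 0.2 N), for 0.3 s.
2. the charger stands in the nest, let go, while the arm is still cocked (value of joint clamp above 0.7 rad and z of charger_mid in the frame of nest below 0.028 m and x of charger_mid in the frame of nest between -0.006 and 0.006 m and y of charger_mid in the frame of nest between -0.03 and 0.004 m and contact force between the fingers and charger below 0.2 N), for 0.2 s.
At the end, for the whole second after the job is handed in: the charger stands upright in the nest, square with it (within 0.14 rad), its middle within 4 mm of its clamped place along the nest and 6 mm across, and is held against the contact block by the clamp arm, which rests on it (arm angle 0.12 to 0.30 rad); the robot has let go of everything (value of joint clamp between 0.12 and 0.3 rad and x of charger_mid in the frame of nest between -0.006 and 0.006 m and y of charger_mid in the frame of nest between -0.004 and 0.004 m and z of charger_mid in the frame of nest between 0.018 and 0.027 m and angle between charger_mid's own z axis and vertical below 0.1 rad and angle between the x axis of charger_mid and the x axis of jig, either way round below 0.14 rad and contact force between charger and jig above 2 N); the robot touches nothing.
It fails at once if the catch finger is forced against the buffer with more than 22 N (contact force between buffer and anything else above 22 N).
It fails at once if the long housing is moved by more than 25 mm (distance of brick from where it was at the start of the episode above 0.025 m).
It fails at once if the bottle is moved by more than 25 mm (distance of bottle from where it was at the start of the episode above 0.025 m).
It fails at once if the screwdriver is moved by more than 25 mm (distance of driver from where it was at the start of the episode above 0.025 m).
It also fails if it takes over 72 s, if anything falls off the work surface, if the arm or the gripper's body presses on something with over 40 N, if the wrist force passes 120 N, or if a joint passes its speed limit or range.

## Working session

There is one attempt and no reset: what is moved stays moved. The work goes in short steps, Python scripts to look and compute and a tool call to move; the robot and the scene stay as the last step left them, time stands still between calls to the robot, and variables do not carry over. Pictures are saved under pics/ and viewed, and the job is handed in when it is done.

Besides the shell and the picture viewer there is one more tool, called in YAML: its name, and indented under it one key for each argument. send_rows: Moves the arm, as the interface text tells. Its arguments: {"type":"object","properties":{"plan":{"type":"array","items":{"type":"array","items":{"type":"number"}}},"squeeze":{"type":"number"}},"required":["plan"]}

```bash
mkdir -p pics; ls
python3 - <<'E'
from plant import get_obs, vision
import cv2
o=get_obs();print(o)
for n in("scene","top"):
    c=vision.camera(n);cv2.imwrite(f"pics/{n}0.png",c["image"][:,:,::-1])
    print({k:v for k,v in c.items() if k!="image"})
    for t in["jig","pivot","handle","buffer","nest","trigger_top","charger_mid","brick","bottle","driver","clamp"]:
        try:
            print(n,t,[( [round(x) for x in d["location"]],round(d["score"],2)) for d in vision.search_frame(n,t)][:3])
        except Exception as e: print(t,e)
print(get_obs()["time"])
E
```

```text
pics
{'time': 0.0, 'joint_positions': array([-1.43151866,  0.42674675,  0.073842  ,  1.60664106, -0.03407901,
        1.11076051, -0.06711318]), 'joint_vel': array([ 2.47416592e-03, -2.09023114e-04, -3.88564755e-05, -7.89152242e-04,
        1.33745229e-03,  1.32045335e-04,  3.98335725e-04]), 'joint_efforts': array([-2.25107644e-03, -9.49833798e+01,  3.76010925e+00, -4.63554168e+01,
        1.91988802e-02,  9.70527035e-03,  1.56593433e-04]), 'tool_pos': array([192.13441529, 646.62258019, 213.48547506]), 'orientation': array([ 2.51729809e+00,  1.87813521e+00, -1.52010739e-03]), 'wrist_force': array([-0.61495572,  0.00490851, -0.10887901]), 'torque': array([0.01546226, 0.04215097, 0.02056122]), 'grip_width': 85.52323818341283}
{'fx': 513.6228580788841, 'fy': 513.6228580788841, 'cx': 320.969031843396, 'cy': 191.65610361120594, 'k1': -0.1528012862541096, 'rvec': array([ 0.62861873,  2.51627281, -1.28989738]), 'tvec': array([ 469.11312881,  -45.05722496, 1672.57108997])}
scene jig [([610, -43, 14], 0.96), ([578, -65, 48], 0.18)]
scene pivot [([611, -44, 12], 0.7)]
scene handle [([574, -66,
[... 278 characters left out ...]
[([575, -64, 50], 0.79)]
{'fx': 438.0168954394293, 'fy': 438.0168954394293, 'cx': 318.05017632066836, 'cy': 202.3471495028184, 'k1': 0.020360695659381062, 'rvec': array([ 2.13402466, -2.0990191 ,  0.20625465]), 'tvec': array([   6.81851753,  538.53944001, 1041.13172242])}
top jig [([592, -64, 11], 0.97)]
top pivot [([594, -68, 12], 0.6)]
top handle [([586, -72, 46], 0.64)]
top buffer []
top nest [([596, -69, 10], 0.96)]
top trigger_top [([588, -70, 8], 0.86)]
top charger_mid [([586, -73, 47], 0.62), ([453, -358, 48], 0.58), ([596, -70, 10], 0.48)]
top brick [([421, 342, 31], 0.92)]
top bottle [([644, 351, 70], 0.64)]
top driver [([686, -420, 19], 0.82)]
top clamp [([588, -72, 49], 0.76)]
1.2
```

View pics/scene0.png

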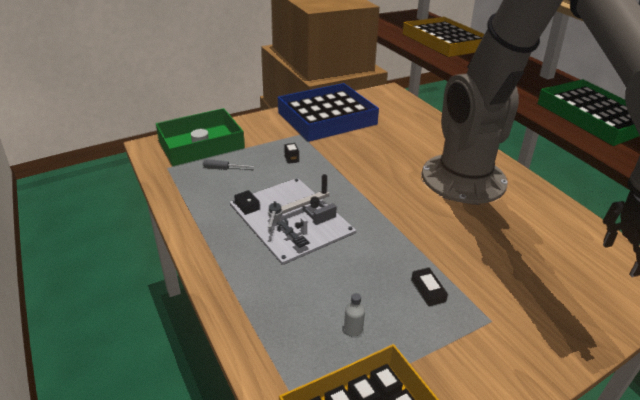

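View pics/top0.png

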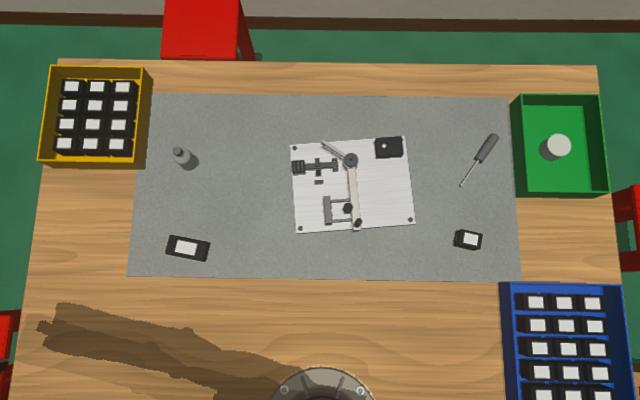

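```bash
cat > h.py <<'E'
import numpy as np,cv2
from plant import get_obs, vision
def cam(n):
    c=vision.camera(n); return c
def par(c):
    K=np.array([[c["fx"],0,c["cx"]],[0,c["fy"],c["cy"]],[0,0,1.]]);D=np.array([c["k1"],0,0,0,0.])
    return K,D,np.array(c["rvec"]),np.array(c["tvec"],float)
def proj(c,P):
    K,D,r,t=par(c);return cv2.projectPoints(np.array(P,float).reshape(-1,1,3),r,t,K,D)[0].reshape(-1,2)
def back(c,uv,z):
    K,D,r,t=par(c);n=cv2.undistortPoints(np.array(uv,float).reshape(-1,1,2),K,D).reshape(-1,2)
    R=cv2.Rodrigues(r)[0];C=-R.T@t
    d=np.c_[n,np.ones(len(n))]@R
    return C+d*((z-C[2])/d[:,2])[:,None]
def crop(c,x0,y0,x1,y1,s,fn):
    im=np.ascontiguousarray(c["image"][y0:y1,x0:x1,::-1]);cv2.imwrite(fn,cv2.resize(im,None,fx=s,fy=s,interpolation=cv2.INTER_CUBIC))
E
python3 - <<'E'
from h import *
c=cam("top");crop(c,280,125,430,245,5,"pics/t1.png");crop(c,440,220,500,260,10,"pics/t2.png")
c=cam("scene");crop(c,220,165,370,265,5,"pics/s1.png");crop(c,270,130,320,170,12,"pics/s2.png")
E
```

```text
(no output)
```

View pics/t1.png

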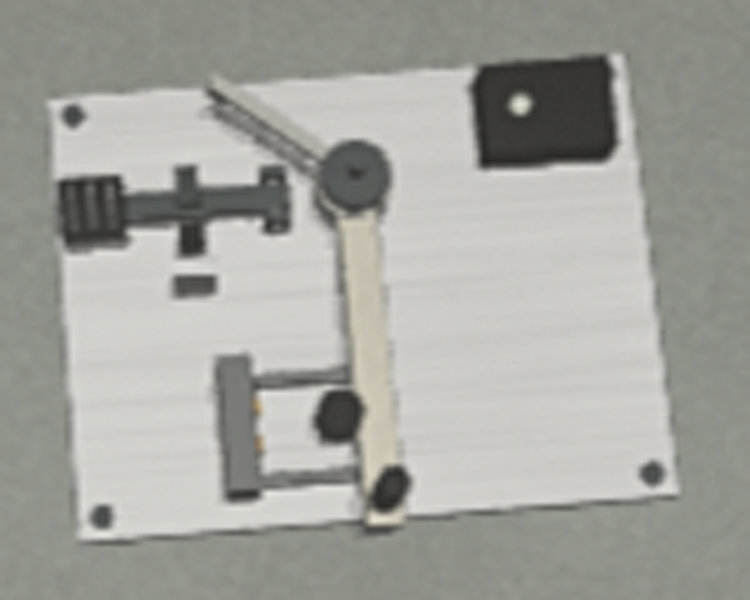

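View pics/t2.png

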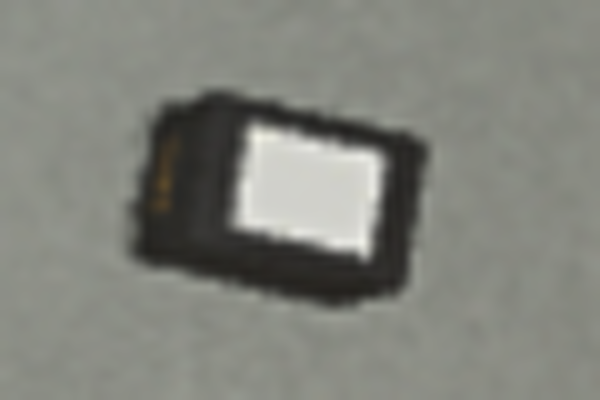

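View pics/s1.png

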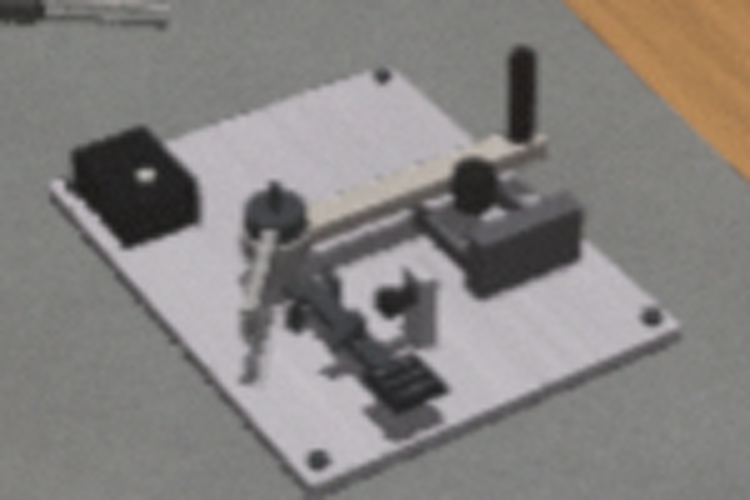

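View pics/s2.png

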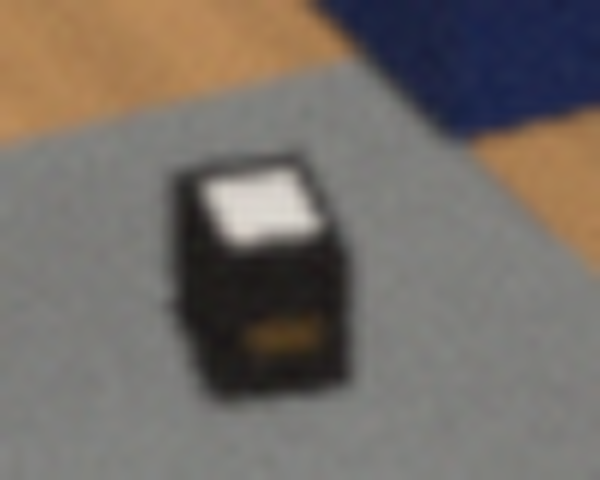

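```bash
cat > fit.py <<'E'
from h import *
from scipy.optimize import least_squares
ct=cam("top");cs=cam("scene")
tp=np.array([[50,100],[627,55],[678,495],[80,541]])/5+[280,125]-.0
J=np.array([[120,155,12],[120,-155,12],[-120,-155,12],[-120,155,12.]])
sp=np.array([[310,488],[52,185],[395,68],[680,325]])/5+[220,165]
print(back(ct,tp,12).round(1));print(back(cs,sp,12).round(1))
def T(p,P):
    c,s=np.cos(p[2]),np.sin(p[2]);P=np.asarray(P,float);return np.c_[p[0]+c*P[:,0]-s*P[:,1],p[1]+s*P[:,0]+c*P[:,1],P[:,2]]
def fit(L): return least_squares(lambda p:np.concatenate([(proj(c,T(p,J))-q).ravel() for c,q in L]),[600,-70,0.])
for L in([(ct,tp)],[(cs,sp)],[(ct,tp),(cs,sp)]):
    r=fit(L);print(r.x,r.fun.round(1))
p=r.x
# handle top check
for nm,P in(("hub",[50,0,60]),("htop",[-115,0,108]),("hbase",[-115,0,49])):
    w=T(p,[P]);print(nm,w,((proj(ct,w)-[280,125])*5).round(),((proj(cs,w)-[220,165])*5).round())
# trigger, nest block
u=lambda q,o,s:np.array([q])/s+np.array(o)
def inv(P): 
    c,s=np.cos(p[2]),np.sin(p[2]);d=P[:,:2]-p[:2];return np.c_[c*d[:,0]+s*d[:,1],-s*d[:,0]+c*d[:,1]]
print("trig top",inv(back(ct,u((91,211),(280,125),5),37)),"scene",inv(back(cs,u((405,385),(220,165),5),37)))
print("block top corners",inv(back(ct,np.array([[217,357],[250,353],[260,492],[226,500]])/5+[280,125],52)))
print("rails",inv(back(ct,np.array([[250,380],[350,370],[258,480],[355,470]])/5+[280,125],26)))
print("rails",inv(back(ct,np.array([[250,380],[350,370],[258,480],[355,470]])/5+[280,125],26)))
lt=np.array([[250,125],[385,153],[370,257],[233,232]])/10+[440,220]
print("label top",back(ct,lt,46))
ls=np.array([[203,182],[290,172],[325,233],[235,247]])/12+[270,130]
print("label sc",back(cs,ls,46))
w=T(p,[[0,0,0]])
E
python3 fit.py
```

```text
[[ 701.1   93.2   12. ]
 [ 731.1 -214.4   12. ]
 [ 494.  -235.3   12. ]
 [ 465.2   71.    12. ]]
[[ 703.4   99.8   12. ]
 [ 729.2 -206.2   12. ]
 [ 491.6 -224.7   12. ]
 [ 465.1   75.3   12. ]]
[ 5.97978767e+02 -7.13517290e+01  9.37930360e-02] [-0.4 -0.7  0.  -0.3  0.6  0.4 -0.3  0.5]
[ 5.97157508e+02 -6.48393443e+01  8.40705041e-02] [-0.1  0.  -0.5 -0.5 -0.4 -0.8  1.   0.8]
[ 5.97118953e+02 -6.94197057e+01  9.03476073e-02] [-1.  -0.6 -0.5  0.2 -0.2  0.9 -1.2  0.6 -0.4 -1.1 -1.2 -1.1 -1.4 -1.6
  0.2 -0.4]
hub [[646.91502422 -64.90846846  60.        ]] [[353. 176.]] [[274. 211.]]
htop [[482.58798821 -79.79555125 108.        ]] [[391. 484.]] [[522.  51.]]
hbase [[482.58798821 -79.79555125  49.        ]] [[381. 502.]] [[519. 135.]]
trig top [[ 48.28796336 134.09615621]] scene [[ 52.46507845 141.2566879 ]]
block top corners [[ -36.41971972   75.58066269]
 [ -35.59675631   58.91138929]
 [-106.18945419   59.53397517]
 [-108.93559655   76.64066533]]
rails [[-44.1694499   58.9222077 ]
 [-42.74012748   7.34774526]
 [-96.1437223   58.9633144 ]
 [-94.65453606   9.37811102]]
rails [[-44.1694499   58.9222077 ]
 [-42.74012748   7.34774526]
 [-96.1437223   58.9633144 ]
 [-94.65453606   9.37811102]]
label top [[ 469.69555045 -349.0828489    46.        ]
 [ 463.31285248 -381.91013637   46.        ]
 [ 437.53789717 -376.80296116   46.        ]
 [ 443.0971607  -343.59412717   46.        ]]
label sc [[ 459.91607833 -378.49726969   46.        ]
 [ 435.62832445 -372.46571654   46.        ]
 [ 441.79719802 -337.90088455   46.        ]
 [ 467.35947288 -342.36445837   46.        ]]
```

```bash
cat >> h.py <<'E'
from scipy.spatial.transform import Rotation as Rn
JP=[597.5,-68.5,0.0895]
def j2w(x,y,p=None):
    p=p or JP;c,s=np.cos(p[2]),np.sin(p[2]);return np.array([p[0]+c*x-s*y,p[1]+s*x+c*y])
def w2j(P,p=None):
    p=p or JP;c,s=np.cos(p[2]),np.sin(p[2]);d=np.asarray(P)[:2]-p[:2];return np.array([c*d[0]+s*d[1],-s*d[0]+c*d[1]])
def st():
    o=get_obs();R=Rn.from_rotvec(o["orientation"]);x=R.apply([1,0,0]);yaw=np.degrees(np.arctan2(x[1],x[0]))
    print("t",round(o["time"],2),"pos",o["tool_pos"].round(1),"yaw",round(yaw,1),"tilt",R.apply([0,0,1]).round(3),"F",o["wrist_force"].round(1),"w",round(o["grip_width"],1),"jig",w2j(o["tool_pos"]).round(1),"j7",o["joint_positions"][6].round(2));return o,R
def plan(tgt,yaw,n,grip):
    """n rows to tgt, yaw deg, tool kept vertical; prints rows in tool units"""
    o,R=st();p=o["tool_pos"].copy();tgt=np.array(tgt,float)
    x=R.apply([1,0,0]);y0=np.degrees(np.arctan2(x[1],x[0]));a=np.radians(yaw)
    Rt=Rn.from_matrix(np.array([[np.cos(a),np.sin(a),0],[np.sin(a),-np.cos(a),0],[0,0,-1]]).T.T)
    rv=(R.inv()*Rt).as_rotvec()/n
    out=[]
    for i in range(n):
        d=R.inv().apply((tgt-p)/(n-i));out.append([grip]+list((d/10).round(2))+list(np.degrees(rv).round(2)))
        p=p+(tgt-p)/(n-i);R=R*Rn.from_rotvec(rv)
    for r in out: print(r)
E
python3 - <<'E'
from h import *
print(j2w(-115,38),j2w(-70,30))
plan([450,470,205],15,8,8.5)
E
```

```text
[479.56382066 -40.93085777] [525.09875481 -44.87671288]
t 1.4 pos [192.3 647.  214.2] yaw 73.4 tilt [ 0. -0. -1.] F [ 0.3 -0.3 -0.5] w 85.1 jig [-339.6  748.9] j7 -0.07
[8.5, np.float64(-1.2), np.float64(3.72), np.float64(0.12), np.float64(0.0), np.float64(0.0), np.float64(7.31)]
[8.5, np.float64(-0.72), np.float64(3.84), np.float64(0.12), np.float64(0.0), np.float64(0.0), np.float64(7.31)]
[8.5, np.float64(-0.23), np.float64(3.9), np.float64(0.12), np.float64(0.0), np.float64(0.0), np.float64(7.31)]
[8.5, np.float64(0.27), np.float64(3.9), np.float64(0.12), np.float64(0.0), np.float64(0.0), np.float64(7.31)]
[8.5, np.float64(0.77), np.float64(3.83), np.float64(0.12), np.float64(0.0), np.float64(0.0), np.float64(7.31)]
[8.5, np.float64(1.25), np.float64(3.7), np.float64(0.12), np.float64(0.0), np.float64(0.0), np.float64(7.31)]
[8.5, np.float64(1.71), np.float64(3.52), np.float64(0.12), np.float64(0.0), np.float64(0.0), np.float64(7.31)]
[8.5, np.float64(2.14), np.float64(3.27), np.float64(0.12), np.float64(0.0), np.float64(0.0), np.float64(7.31)]
```

Closing the fingers on the way.

send_rows:
  plan:
    - [0,-1.2,3.7,0.1,0,0,7.3]
    - [0,-0.7,3.8,0.1,0,0,7.3]
    - [0,-0.2,3.9,0.1,0,0,7.3]
    - [0,0.3,3.9,0.1,0,0,7.3]
    - [0,0.8,3.8,0.1,0,0,7.3]
    - [0,1.25,3.7,0.1,0,0,7.3]
    - [0,1.7,3.5,0.1,0,0,7.3]
    - [0,2.1,3.3,0.1,0,0,7.3]
  squeeze: 20

```text
time: 2.2
tool_pos: [450.1, 466.8, 205.6]
orientation: [-3.116, -0.37, 0.003]
wrist_force: [0.7, -0.2, -0.3]
grip_width: -0.0
```

```bash
sed -i 's/for r in out: print(r)/print([[float(v) for v in r] for r in out])/' h.py
python3 - <<'E'
from h import *
plan([560,150,190],-50,8,0)
E
```

```text
t 2.2 pos [450.1 466.8 205.6] yaw 13.5 tilt [-0.002  0.003 -1.   ] F [ 0.7 -0.2 -0.3] w -0.0 jig [-99.  546.3] j7 -0.52
[[0.0, 0.41, 4.17, 0.18, -0.02, 0.02, 7.94], [0.0, 0.98, 4.08, 0.18, -0.02, 0.02, 7.94], [0.0, 1.54, 3.9, 0.18, -0.02, 0.02, 7.94], [0.0, 2.06, 3.65, 0.18, -0.02, 0.02, 7.94], [0.0, 2.54, 3.33, 0.19, -0.02, 0.02, 7.94], [0.0, 2.98, 2.95, 0.19, -0.02, 0.02, 7.94], [0.0, 3.36, 2.51, 0.19, -0.02, 0.02, 7.94], [0.0, 3.67, 2.02, 0.19, -0.02, 0.02, 7.94]]
```

send_rows:
  plan:
    - [0,0.4,4.2,0.2,0,0,7.9]
    - [0,1.0,4.1,0.2,0,0,7.9]
    - [0,1.5,3.9,0.2,0,0,7.9]
    - [0,2.1,3.65,0.2,0,0,7.9]
    - [0,2.5,3.3,0.2,0,0,7.9]
    - [0,3.0,2.95,0.2,0,0,7.9]
    - [0,3.4,2.5,0.2,0,0,7.9]
    - [0,3.7,2.0,0.2,0,0,7.9]

```text
time: 3.0
tool_pos: [560.7, 136.6, 188.7]
orientation: [-2.814, 1.382, 0.002]
wrist_force: [0.7, 0.3, 0.7]
grip_width: -0.2
```

Run:
```python
from h import *
plan([480,-25,150],-85,8,0)
```

```text
t 3.0 pos [560.7 136.6 188.7] yaw -52.3 tilt [ 0.002  0.007 -1.   ] F [0.7 0.3 0.7] w -0.2 jig [-18.3 207.5] j7 -0.99
[[0.0, 0.98, 2.04, 0.47, -0.03, 0.04, 4.09], [0.0, 1.13, 1.96, 0.47, -0.03, 0.04, 4.09], [0.0, 1.26, 1.87, 0.47, -0.03, 0.04, 4.09], [0.0, 1.39, 1.78, 0.47, -0.03, 0.04, 4.09], [0.0, 1.51, 1.68, 0.48, -0.03, 0.04, 4.09], [0.0, 1.63, 1.56, 0.48, -0.03, 0.04, 4.09], [0.0, 1.74, 1.44, 0.48, -0.03, 0.04, 4.09], [0.0, 1.84, 1.32, 0.48, -0.03, 0.04, 4.09]]
```

send_rows:
  plan:
    - [0,1.0,2.05,0.45,0,0,4.1]
    - [0,1.1,1.95,0.45,0,0,4.1]
    - [0,1.25,1.9,0.45,0,0,4.1]
    - [0,1.4,1.8,0.45,0,0,4.1]
    - [0,1.5,1.7,0.45,0,0,4.1]
    - [0,1.6,1.55,0.45,0,0,4.1]
    - [0,1.7,1.4,0.5,0,0,4.1]
    - [0,1.8,1.3,0.5,0,0,4.1]

```text
time: 3.8
tool_pos: [476.5, -33.1, 150.5]
orientation: [-2.271, 2.157, 0.0]
wrist_force: [0.6, -0.8, 0.1]
grip_width: 0.2
```

Run:
```python
from h import *
o,R=st()
P=o["tool_pos"]+R.apply([[0,0,22],[14,0,22],[-14,0,22]])
for n,b in(("top",(280,125,430,245)),("scene",(220,125,370,245))):
    c=cam(n);uv=proj(c,P);print(n,((uv-b[:2])*5).round(1))
    crop(c,*b,5,f"pics/{n}_a.png")
```

```text
t 3.8 pos [476.5 -33.1 150.5] yaw -87.1 tilt [ 0.006  0.007 -1.   ] F [ 0.6 -0.8  0.1] w 0.2 jig [-117.3   46.1] j7 -1.28
top [[293.5 487.8]
 [323.9 486.8]
 [263.1 488.8]]
scene [[572.5 259.3]
 [559.  247.4]
 [586.3 271.4]]
```

View pics/top_a.png

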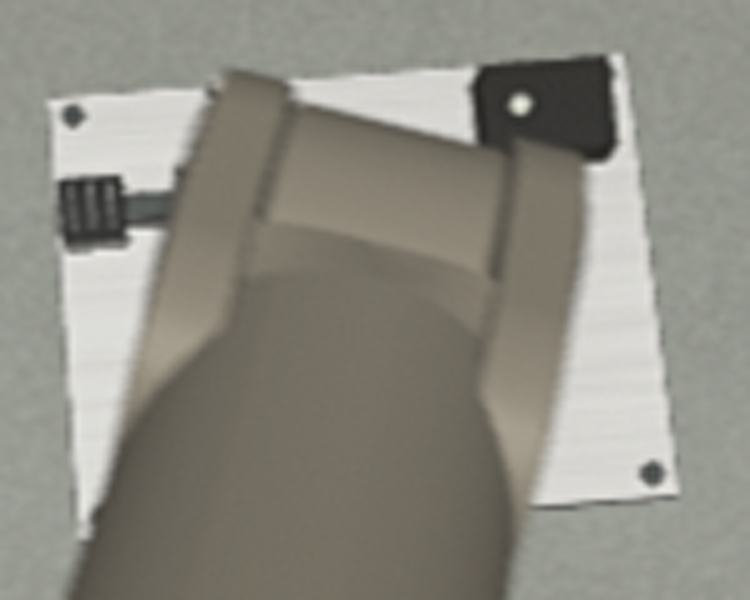

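View pics/scene_a.png

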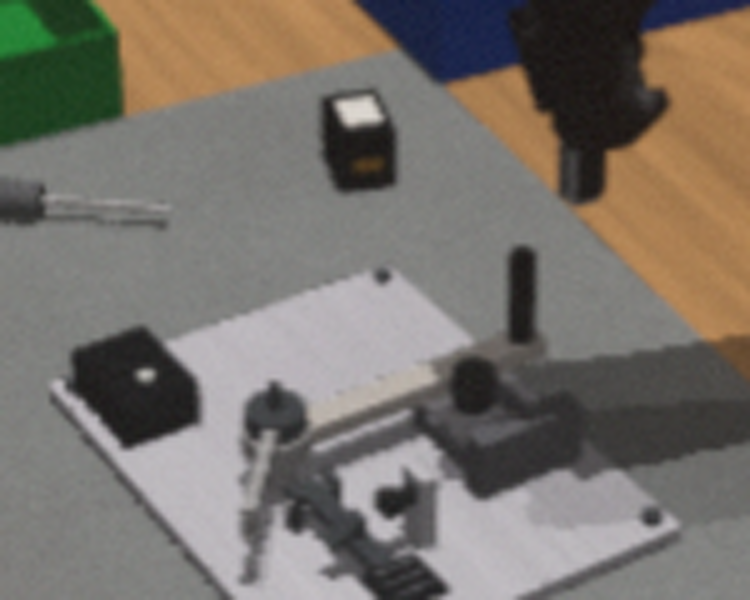

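Run:
```python
from h import *
o,R=st()
P=[o["tool_pos"]+R.apply([0,0,d]) for d in(-150,-100,-51,0,22)]
c=cam("scene");b=(300,90,370,190);uv=proj(c,P);print(((uv-b[:2])*6).round(1))
im=c["image"].copy()
crop(c,*b,6,"pics/z.png")
```

```text
t 3.9 pos [475.2 -34.8 150.1] yaw -87.3 tilt [ 0.005  0.007 -1.   ] F [0.7 0.3 0.2] w -0.1 jig [-118.8   44.5] j7 -1.28
[[222.  188.2]
 [217.7 289. ]
 [213.6 384.2]
 [209.5 479.4]
 [207.7 519.3]]
```

View pics/z.png

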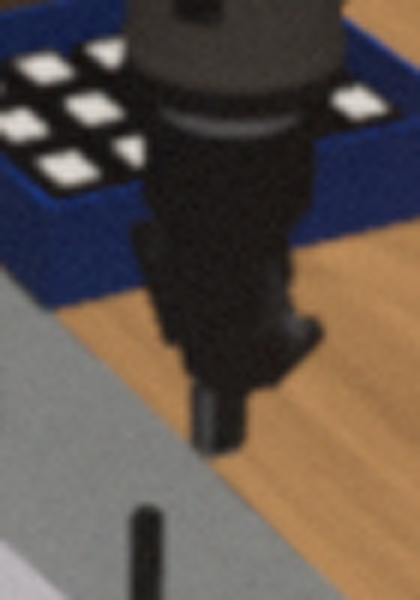

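Run:
```python
from h import *
c=cam("scene");K,D,r,t=par(c);R=cv2.Rodrigues(r)[0];print("C scene",-R.T@t)
P=np.array([192.2,647,214.2]);x=np.array([.285,.9586,0])
Q=[P+x*s*d+[0,0,-z] for s in(0,1,-1) for d in(50,) for z in(-51,0,9,22)]
print(proj(c,Q).round(1))
im=cv2.imread("pics/scene0.png");cv2.imwrite("pics/z2.png",cv2.resize(im[180:300,560:640],None,fx=6,fy=6,interpolation=2)[:600])
c=cam("top");K,D,r,t=par(c);R=cv2.Rodrigues(r)[0];print("C top",-R.T@t); print(proj(c,Q))
```

```text
C scene [1094.22360239  985.05225851  923.00492314]
[[622.8 252.3]
 [614.1 270.4]
 [612.6 273.5]
 [610.5 278. ]
 [637.8 268.6]
 [628.4 286.9]
 [626.8 290. ]
 [624.4 294.4]
 [608.4 236.8]
 [600.4 254.9]
 [599.1 258. ]
 [597.1 262.4]]
C top [ 324.14582455   10.93388605 1126.4263929 ]
[[-26.69918336 358.02864676]
 [ -6.40912755 353.96420995]
 [ -3.07596899 353.29717529]
 [  1.61849219 352.35803037]
 [-51.70954327 349.73649989]
 [-29.96348366 346.1542283 ]
 [-26.39128098 345.56650016]
 [-21.36020422 344.73909751]
 [ -1.62434149 366.3781556 ]
 [ 17.2082199  361.82608337]
 [ 20.30200705 361.07885629]
 [ 24.65935398 360.02672797]]
```

View pics/z2.png

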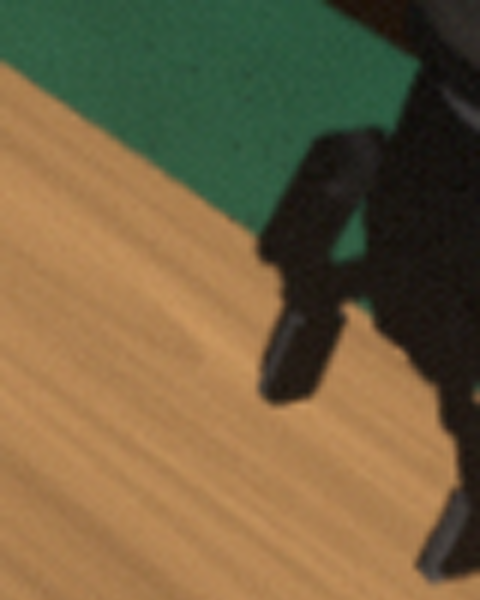

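```bash
sed -i 's/^JP=.*/JP=[598.2,-70,0.0915]/' h.py
python3 - <<'E'
from h import *
t=j2w(-117,36);plan([*t,95],-84.8,4,0)
E
```

```text
t 4.05 pos [477.3 -32.1 150.7] yaw -86.8 tilt [ 0.006  0.007 -1.   ] F [0.3 0.3 0.3] w -0.1 jig [-117.    48.8] j7 -1.28
[[0.0, 0.33, -0.0, 1.39, -0.1, 0.09, -0.51], [0.0, 0.33, -0.0, 1.39, -0.1, 0.09, -0.51], [0.0, 0.33, -0.0, 1.39, -0.1, 0.09, -0.51], [0.0, 0.32, 0.0, 1.39, -0.1, 0.09, -0.51]]
```

send_rows:
  plan:
    - [0,0.3,0,1.4,-0.1,0.1,-0.5]
    - [0,0.3,0,1.4,-0.1,0.1,-0.5]
    - [0,0.3,0,1.4,-0.1,0.1,-0.5]
    - [0,0.3,0,1.4,-0.1,0.1,-0.5]

```text
time: 4.45
tool_pos: [482.2, -40.5, 94.7]
orientation: [-2.326, 2.106, -0.004]
wrist_force: [0.4, 0.6, -0.2]
grip_width: -0.2
```

Run:
```python
from h import *
o,R=st()
P=[o["tool_pos"]+R.apply([0,0,d]) for d in(-14,0,22)]
c=cam("scene");b=(270,130,370,230);uv=proj(c,P);print(((uv-b[:2])*6).round(1))
crop(c,*b,6,"pics/z3.png")
```

```text
t 4.45 pos [482.2 -40.5  94.7] yaw -84.3 tilt [ 0.005  0.001 -1.   ] F [ 0.4  0.6 -0.2] w -0.2 jig [-112.8   40. ] j7 -1.11
[[367.4 311.3]
 [366.3 335.8]
 [364.7 373.9]]
```

View pics/z3.png

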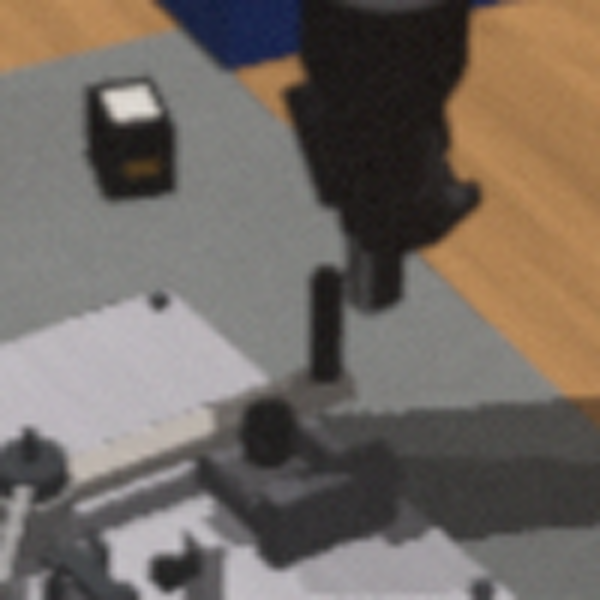

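send_rows:
  plan:
    - [0,0.3,0.2,1.0,0,0,0]
    - [0,0.3,0.1,1.0,0,0,0]
    - [0,0.3,0,1.0,0,0,0]

```text
time: 4.8
tool_pos: [480.6, -49.1, 62.1]
orientation: [-2.33, 2.102, -0.004]
wrist_force: [1.2, 0.5, -0.0]
grip_width: -0.4
```

Run:
```python
from h import *
o,R=st()
P=[o["tool_pos"]+R.apply([0,0,d]) for d in(-14,0,22)]
c=cam("scene");b=(270,130,370,230);uv=proj(c,P);print(((uv-b[:2])*6).round(1))
crop(c,*b,6,"pics/z4.png")
```

```text
t 4.8 pos [480.6 -49.1  62.1] yaw -84.1 tilt [ 0.004  0.001 -1.   ] F [ 1.2  0.5 -0. ] w -0.4 jig [-115.2   31.6] j7 -1.03
[[359.2 357.8]
 [358.2 381.7]
 [356.7 418.7]]
```

View pics/z4.png

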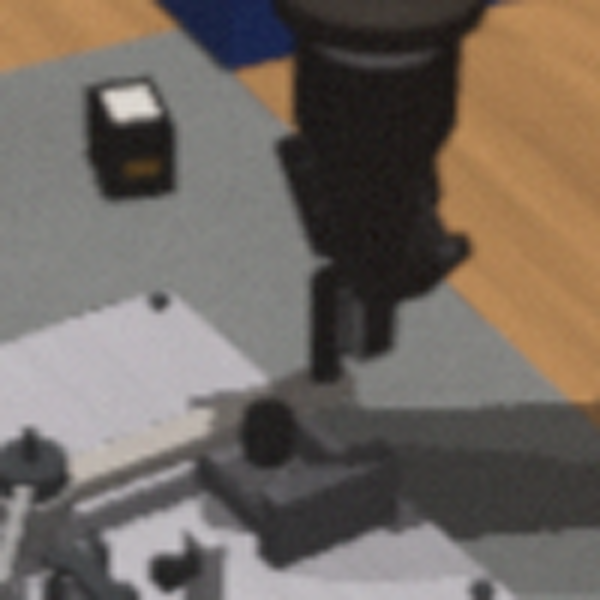

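send_rows:
  plan:
    - [0,0.5,0,0,0,0,0]
    - [0,0.5,0,0,0,0,0]
    - [0,0.6,0.07,0,0,0,-2]
    - [0,0.86,0.1,0,0,0,-3]
    - [0,0.86,0.1,0,0,0,-3]

```text
time: 5.35
tool_pos: [481.3, -81.8, 60.7]
orientation: [-2.478, 1.927, 0.003]
wrist_force: [0.1, 7.0, -5.3]
grip_width: -0.0
```

```bash
cat >> h.py <<'E'
def ang():
    o,R=st();pv=j2w(50,0);x=R.apply([1,0,0]);x=x[:2]/np.hypot(*x[:2]);h=o["tool_pos"][:2]+22.5*x
    r=h-pv;th=np.arctan2(-r[1],-r[0])-JP[2]
    F=o["wrist_force"];print("post est ang",round(th,3),"rad R",round(np.hypot(*r),1),"tool yaw-jig+90",round(np.radians(np.degrees(np.arctan2(x[1],x[0])))-JP[2]+np.pi/2,3),"Fpush",round(-F[:2]@x,2),"Flat",round(F[:2]@[-x[1],x[0]],2))
E
python3 -c "
from h import *
ang()"
```

```text
t 5.35 pos [481.3 -81.8  60.7] yaw -75.8 tilt [ 0.     0.003 -1.   ] F [ 0.1  7.  -5.3] w -0.0 jig [-117.5   -1.1] j7 -0.84
post est ang 0.141 rad R 165.7 tool yaw-jig+90 0.157 Fpush 6.77 Flat 1.84
```

send_rows:
  plan:
    - [0,0.86,0.1,0,0,0,-3]
    - [0,0.86,0.1,0,0,0,-3]
    - [0,0.86,0.1,0,0,0,-3]
    - [0,0.86,0.1,0,0,0,-3]

```text
time: 5.75
tool_pos: [487.2, -113.7, 60.9]
orientation: [-2.673, 1.64, 0.012]
wrist_force: [-1.7, 7.0, -2.6]
grip_width: -0.2
```

```bash
python3 -c "
from h import *
ang()"
```

```text
t 5.75 pos [ 487.2 -113.7   60.9] yaw -63.1 tilt [-0.003  0.009 -1.   ] F [-1.7  7.  -2.6] w -0.2 jig [-114.6  -33.4] j7 -0.59
post est ang 0.335 rad R 165.4 tool yaw-jig+90 0.378 Fpush 6.98 Flat 1.62
```

send_rows:
  plan:
    - [0,0.86,0.1,0,0,0,-2.8]
    - [0,0.86,0.1,0,0,0,-2.8]
    - [0,0.86,0.1,0,0,0,-2.8]
    - [0,0.86,0.1,0,0,0,-2.8]
    - [0,0.7,0.1,0,0,0,-2.2]

```text
time: 6.25
tool_pos: [502.5, -149.6, 60.8]
orientation: [-2.849, 1.297, 0.024]
wrist_force: [-5.2, 10.7, 2.0]
grip_width: 0.2
```

```bash
python3 -c "
from h import *
ang()"
```

```text
t 6.25 pos [ 502.5 -149.6   60.8] yaw -49.0 tilt [-0.009  0.016 -1.   ] F [-5.2 10.7  2. ] w 0.2 jig [-102.6  -70.5] j7 -0.32
post est ang 0.567 rad R 165.3 tool yaw-jig+90 0.625 Fpush 11.44 Flat 3.09
```

send_rows:
  plan:
    - [0,0.4,0.05,0,0,0,-1.2]
    - [0,0.4,0.05,0,0,0,-1.2]
    - [0,0.4,0.05,0,0,0,-1.2]
    - [0,0,0,0,0,0,0]

```text
time: 6.65
tool_pos: [506.6, -156.8, 61.0]
orientation: [-2.887, 1.196, 0.038]
wrist_force: [-1.4, 5.8, -0.3]
grip_width: -0.2
```

```bash
python3 -c "
from h import *
ang()"
```

```text
t 6.65 pos [ 506.6 -156.8   61. ] yaw -45.0 tilt [-0.016  0.024 -1.   ] F [-1.4  5.8 -0.3] w -0.2 jig [-99.2 -78.1] j7 -0.24
post est ang 0.616 rad R 165.1 tool yaw-jig+90 0.694 Fpush 5.06 Flat 3.12
```

send_rows:
  plan:
    - [0,0.4,0.04,0,0,0,-0.9]
    - [0,0.4,0.04,0,0,0,-0.9]
    - [0,0.4,0.04,0,0,0,-0.9]
    - [0,0.4,0.04,0,0,0,-0.9]

```text
time: 7.05
tool_pos: [512.6, -165.3, 61.0]
orientation: [-2.92, 1.097, 0.054]
wrist_force: [-7.5, 7.5, 6.2]
grip_width: -0.1
```

```bash
python3 -c "
from h import *
ang()"
```

```text
t 7.05 pos [ 512.6 -165.3   61. ] yaw -41.2 tilt [-0.025  0.032 -0.999] F [-7.5  7.5  6.2] w -0.1 jig [-93.9 -87.1] j7 -0.17
post est ang 0.678 rad R 164.9 tool yaw-jig+90 0.761 Fpush 10.58 Flat 0.71
```

send_rows:
  plan:
    - [0,0.35,0.04,0,0,0,-0.7]
    - [0,0.35,0.04,0,0,0,-0.7]

```text
time: 7.25
tool_pos: [515.9, -169.6, 61.2]
orientation: [-2.932, 1.058, 0.06]
wrist_force: [-5.2, 6.0, 2.8]
grip_width: -0.1
```

```bash
cat >> h.py <<'E'
def vert():
    o,R=st();d=R.inv().apply([0,0,-1]);print("turn to vertical deg",np.degrees(np.cross([0,0,1],d)).round(2))
E
python3 -c "
from h import *
ang();vert()"
```

```text
t 7.25 pos [ 515.9 -169.6   61.2] yaw -39.7 tilt [-0.028  0.035 -0.999] F [-5.2  6.   2.8] w -0.1 jig [-91.1 -91.6] j7 -0.14
post est ang 0.71 rad R 165.0 tool yaw-jig+90 0.787 Fpush 7.84 Flat 1.29
t 7.25 pos [ 515.9 -169.6   61.2] yaw -39.7 tilt [-0.028  0.035 -0.999] F [-5.2  6.   2.8] w -0.1 jig [-91.1 -91.6] j7 -0.14
turn to vertical deg [-0.54  2.52  0.  ]
```

send_rows:
  plan:
    - [0,0.35,0.04,0,0,0.4,-0.6]
    - [0,0.35,0.04,0,0,0.4,-0.6]

```text
time: 7.45
tool_pos: [519.5, -173.6, 61.1]
orientation: [-2.947, 1.026, 0.044]
wrist_force: [-4.0, 4.8, 0.0]
grip_width: -0.3
```

```bash
python3 -c "
from h import *
ang()"
```

```text
t 7.45 pos [ 519.5 -173.6   61.1] yaw -38.4 tilt [-0.02   0.029 -0.999] F [-4.   4.8  0. ] w -0.3 jig [-87.8 -96. ] j7 -0.11
post est ang 0.742 rad R 165.0 tool yaw-jig+90 0.81 Fpush 6.11 Flat 1.31
```

send_rows:
  plan:
    - [0,0.3,0.04,0,0,0.4,-0.6]
    - [0,0.3,0.04,0,0,0.4,-0.6]

```text
time: 7.65
tool_pos: [522.5, -176.9, 61.0]
orientation: [-2.961, 0.993, 0.028]
wrist_force: [-1.9, 5.1, -1.0]
grip_width: -0.2
```

```bash
python3 -c "
from h import *
ang()"
```

```text
t 7.65 pos [ 522.5 -176.9   61. ] yaw -37.1 tilt [-0.011  0.023 -1.   ] F [-1.9  5.1 -1. ] w -0.2 jig [-85.2 -99.6] j7 -0.09
post est ang 0.769 rad R 164.9 tool yaw-jig+90 0.832 Fpush 4.59 Flat 2.87
```

send_rows:
  plan:
    - [0,0.3,0.04,0,0,0,-0.9]
    - [0,0.3,0.04,0,0,0,-0.9]

```text
time: 7.85
tool_pos: [525.3, -180.0, 61.0]
orientation: [-2.975, 0.943, 0.032]
wrist_force: [-4.8, 5.6, 0.7]
grip_width: -0.1
```

```bash
python3 -c "
from h import *
ang()"
```

```text
t 7.85 pos [ 525.3 -180.    61. ] yaw -35.2 tilt [-0.014  0.025 -1.   ] F [-4.8  5.6  0.7] w -0.1 jig [ -82.7 -102.9] j7 -0.06
post est ang 0.794 rad R 164.8 tool yaw-jig+90 0.866 Fpush 7.18 Flat 1.79
```

send_rows:
  plan:
    - [0,0.3,0.04,0,0,0,-0.8]
    - [0,0.3,0.04,0,0,0,-0.8]

```text
time: 8.05
tool_pos: [528.2, -183.1, 61.0]
orientation: [-2.987, 0.898, 0.038]
wrist_force: [-5.1, 4.3, 2.1]
grip_width: -0.0
```

```bash
python3 -c "
from h import *
ang()"
```

```text
t 8.05 pos [ 528.2 -183.1   61. ] yaw -33.5 tilt [-0.017  0.028 -0.999] F [-5.1  4.3  2.1] w -0.0 jig [ -80.1 -106.2] j7 -0.03
post est ang 0.819 rad R 164.7 tool yaw-jig+90 0.895 Fpush 6.62 Flat 0.78
```

send_rows:
  plan:
    - [0,0.3,0.04,0,0,0,-0.8]
    - [0,0.3,0.04,0,0,0,-0.8]

```text
time: 8.25
tool_pos: [530.9, -185.9, 61.0]
orientation: [-2.998, 0.853, 0.044]
wrist_force: [-8.2, 7.8, 4.5]
grip_width: 0.5
```

```bash
python3 -c "
from h import *
ang()"
```

```text
t 8.25 pos [ 530.9 -185.9   61. ] yaw -31.7 tilt [-0.021  0.031 -0.999] F [-8.2  7.8  4.5] w 0.5 jig [ -77.6 -109.3] j7 0.0
post est ang 0.842 rad R 164.6 tool yaw-jig+90 0.925 Fpush 11.06 Flat 2.3
```

send_rows:
  plan:
    - [0,0,0,0,0,0,0]

```text
time: 8.35
tool_pos: [530.0, -185.3, 61.0]
orientation: [-2.997, 0.851, 0.048]
wrist_force: [-4.8, 6.9, 3.4]
grip_width: -0.2
```

```bash
python3 -c "
from h import *
ang();vert()
c=cam('scene');crop(c,220,150,340,260,6,'pics/l1.png')"
```

```text
t 8.35 pos [ 530.  -185.3   61. ] yaw -31.7 tilt [-0.023  0.033 -0.999] F [-4.8  6.9  3.4] w -0.2 jig [ -78.4 -108.5] j7 0.0
post est ang 0.835 rad R 164.6 tool yaw-jig+90 0.926 Fpush 7.75 Flat 3.36
t 8.35 pos [ 530.  -185.3   61. ] yaw -31.7 tilt [-0.023  0.033 -0.999] F [-4.8  6.9  3.4] w -0.2 jig [ -78.4 -108.5] j7 0.0
turn to vertical deg [-0.92  2.09  0.  ]
```

View pics/l1.png

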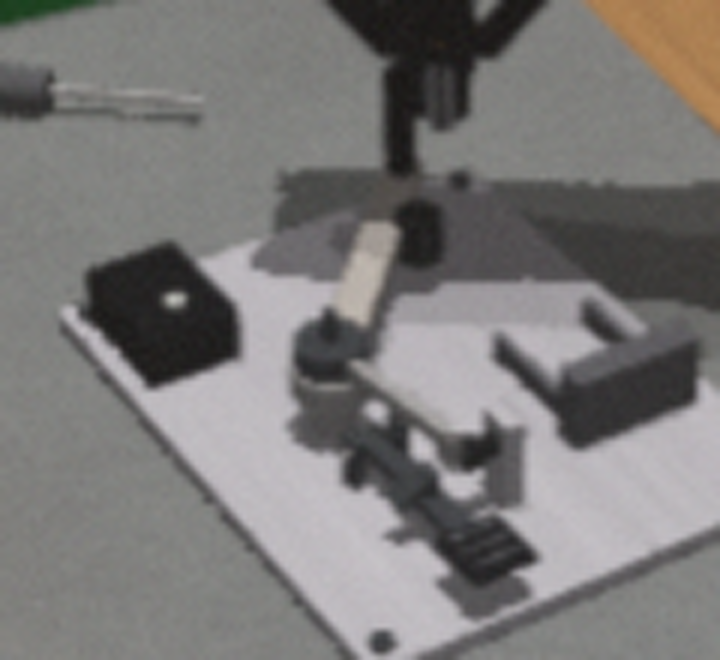

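send_rows:
  plan:
    - [0,0.3,0.03,0,0,0,-0.5]
    - [0,0.1,0,0,0,0,0]

```text
time: 8.6
tool_pos: [530.6, -185.8, 61.1]
orientation: [-2.999, 0.836, 0.057]
wrist_force: [-6.8, 7.5, 5.0]
grip_width: -0.0
```

```bash
python3 -c "
from h import *
ang()
c=cam('top');crop(c,280,125,360,205,9,'pics/l2.png')
c=cam('scene');crop(c,260,190,330,260,9,'pics/l3.png')"
```

```text
t 8.6 pos [ 530.6 -185.8   61.1] yaw -31.1 tilt [-0.027  0.037 -0.999] F [-6.8  7.5  5. ] w -0.0 jig [ -77.9 -109.2] j7 0.01
post est ang 0.84 rad R 164.5 tool yaw-jig+90 0.936 Fpush 9.68 Flat 2.96
```

View pics/l2.png

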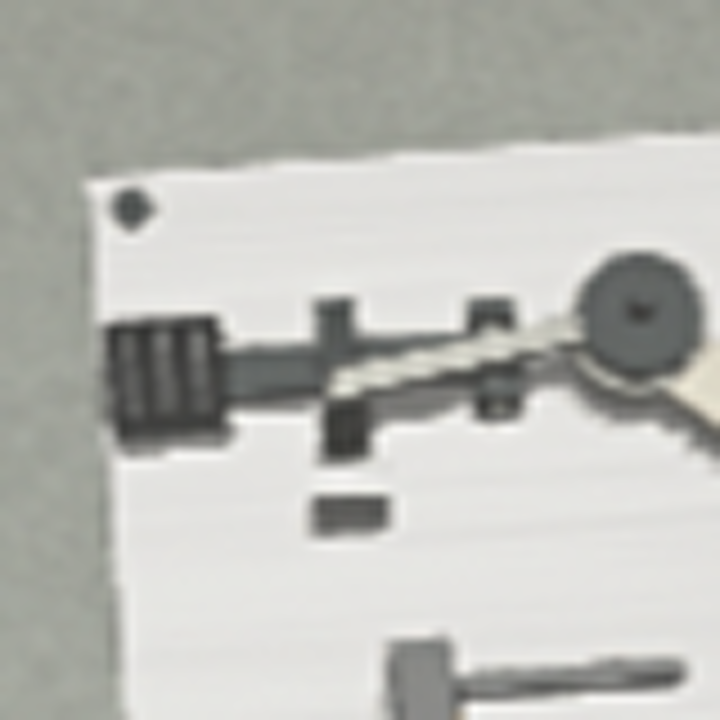

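View pics/l3.png

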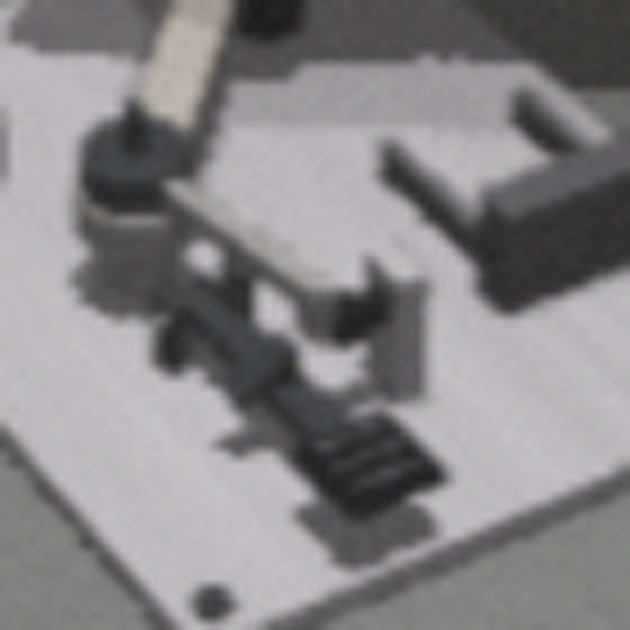

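send_rows:
  plan:
    - [0,-0.5,0,0,0,0,0]
    - [0,-1.0,0,0,0,0,0]
    - [0,-1.0,0,0,0,0,0]
    - [0,-1.0,0,0,0,0,0]

```text
time: 9.1
tool_pos: [499.3, -167.4, 63.5]
orientation: [-2.998, 0.837, 0.057]
wrist_force: [-0.1, -0.2, 0.0]
grip_width: 0.2
```

```bash
python3 -c "
from h import *
ang()
c=cam('top');crop(c,280,125,430,245,5,'pics/l4.png')
c=cam('scene');crop(c,220,150,340,260,6,'pics/l5.png')"
```

```text
t 9.1 pos [ 499.3 -167.4   63.5] yaw -31.2 tilt [-0.028  0.038 -0.999] F [-0.1 -0.2  0. ] w 0.2 jig [-107.4  -88. ] j7 -0.01
post est ang 0.629 rad R 172.2 tool yaw-jig+90 0.935 Fpush -0.03 Flat -0.2
```

View pics/l4.png

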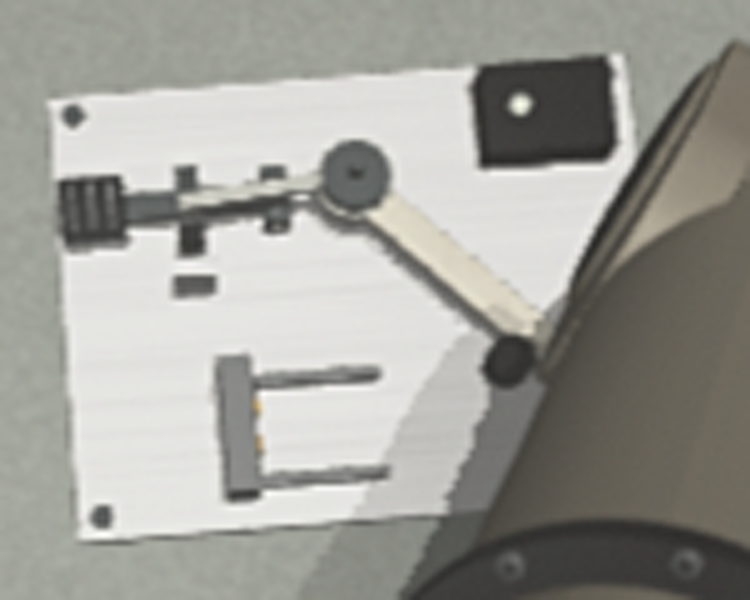

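View pics/l5.png

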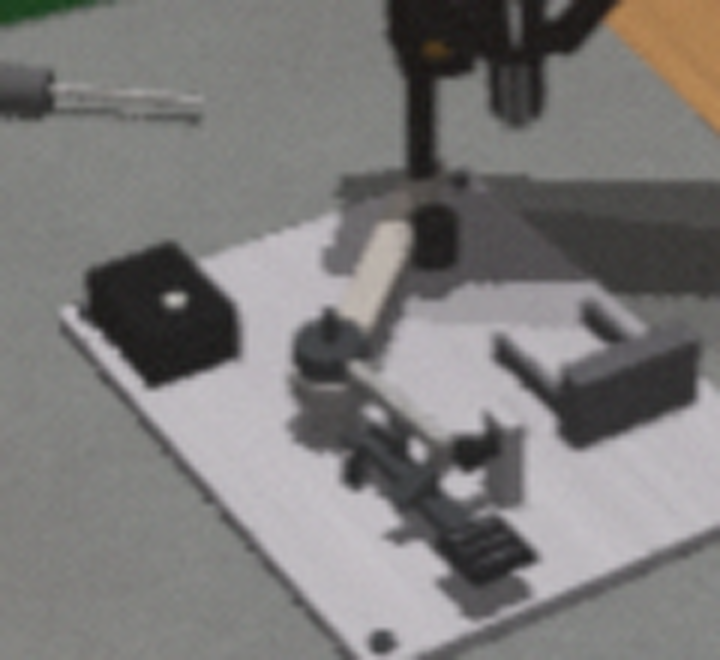

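send_rows:
  plan:
    - [0,-1.0,0,-2,0,0,0]
    - [0,-1,0,-4,0,0,0]
    - [0,0,0,-4,0,0,0]
    - [0,0,0,-3,0,0,0]

```text
time: 9.6
tool_pos: [483.0, -161.6, 195.6]
orientation: [-2.999, 0.838, 0.067]
wrist_force: [0.8, 0.2, -0.1]
grip_width: 0.0
```

```bash
python3 -c "
from h import *
ang()
c=cam('top');crop(c,280,125,430,245,5,'pics/l6.png')
c=cam('scene');crop(c,220,130,340,250,5,'pics/l7.png')
ct=cam('top')"
```

```text
t 9.6 pos [ 483.  -161.6  195.6] yaw -31.2 tilt [-0.034  0.038 -0.999] F [ 0.8  0.2 -0.1] w 0.0 jig [-123.1  -80.7] j7 -0.16
post est ang 0.545 rad R 181.3 tool yaw-jig+90 0.935 Fpush -0.61 Flat 0.6
```

View pics/l6.png

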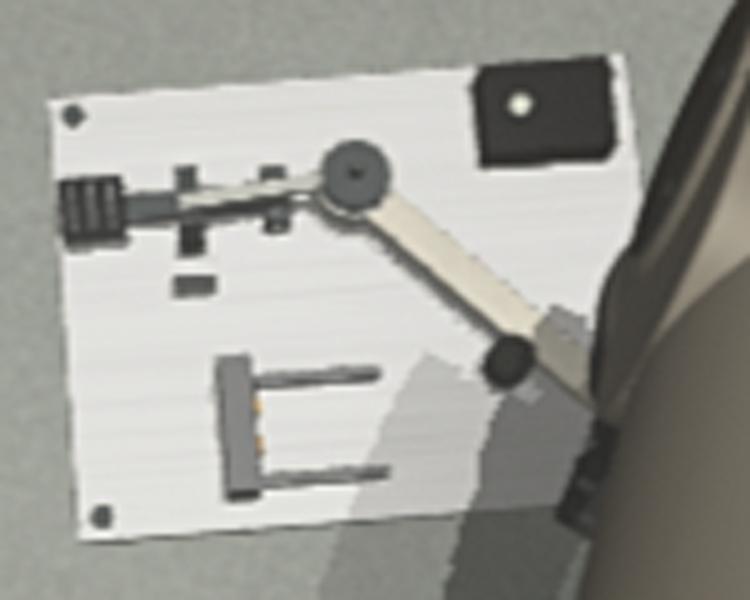

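View pics/l7.png

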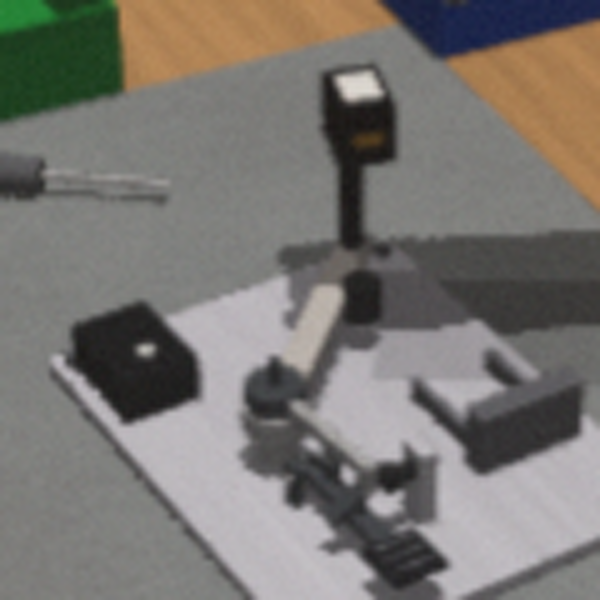

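Run:
```python
from h import *
plan([445,-280,90],-11,5,0)
```

```text
t 9.75 pos [ 484.  -161.6  195.2] yaw -31.2 tilt [-0.031  0.038 -0.999] F [ 0.2 -0.6 -0.5] w -0.0 jig [-122.1  -80.8] j7 -0.16
[[0.0, 0.66, 2.46, 2.04, -0.28, 0.49, -4.04], [0.0, 0.46, 2.49, 2.05, -0.28, 0.49, -4.04], [0.0, 0.27, 2.51, 2.07, -0.28, 0.49, -4.04], [0.0, 0.07, 2.51, 2.08, -0.28, 0.49, -4.04], [0.0, -0.12, 2.5, 2.09, -0.28, 0.49, -4.04]]
```

send_rows:
  plan:
    - [0,0.6,2.5,0.5,-0.3,0.5,-4]
    - [0,0.5,2.5,1.5,-0.3,0.5,-4]
    - [0,0.3,2.5,2.0,-0.3,0.5,-4]
    - [0,0.1,2.5,3.0,-0.3,0.5,-4]
    - [0,-0.1,2.5,3.0,-0.3,0.5,-4]

```text
time: 10.25
tool_pos: [448.7, -282.1, 90.5]
orientation: [3.126, -0.275, 0.009]
wrist_force: [1.4, 0.1, -0.6]
grip_width: 0.1
```

Run:
```python
from h import *
plan([445,-280,40],-11,3,0)
o,R=st()
P=[o["tool_pos"]+R.apply([0,0,d]) for d in(-14,0,22)]
for n,b in(("scene",(250,110,330,180)),("top",(400,160,500,260))):
    c=cam(n);uv=proj(c,P);print(((uv-b[:2])*6).round(1))
    crop(c,*b,6,"pics/%s_c.png"%n)
```

```text
t 10.25 pos [ 448.7 -282.1   90.5] yaw -10.1 tilt [ 0.005 -0.004 -1.   ] F [ 1.4  0.1 -0.6] w 0.1 jig [-168.3 -197.6] j7 0.52
[[0.0, -0.14, -0.05, 1.68, 0.05, -0.12, 0.31], [0.0, -0.14, -0.05, 1.68, 0.05, -0.12, 0.31], [0.0, -0.14, -0.05, 1.68, 0.05, -0.12, 0.31]]
t 10.25 pos [ 448.7 -282.1   90.5] yaw -10.1 tilt [ 0.005 -0.004 -1.   ] F [ 1.4  0.1 -0.6] w 0.1 jig [-168.3 -197.6] j7 0.52
[[317.3 192.7]
 [317.1 215.5]
 [316.8 250.8]]
[[268.9 466.6]
 [259.  470.5]
 [244.  476.5]]
```

View pics/scene_c.png

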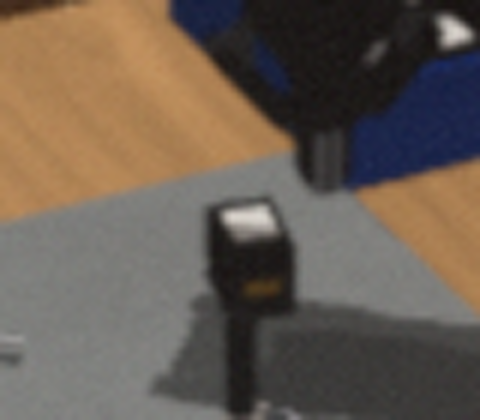

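View pics/top_c.png

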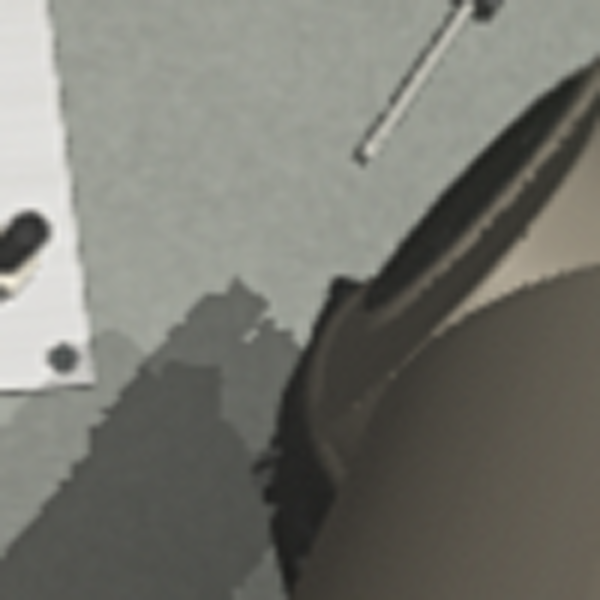

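send_rows:
  plan:
    - [0,0,0,2.5,0,0,0]
    - [0,0,0,2.5,0,0,0]
    - [0,0,0,1.0,0,0,0]
    - [0,0,0,0.6,0,0,0]

```text
time: 10.75
tool_pos: [444.8, -283.7, 19.5]
orientation: [3.125, -0.291, -0.003]
wrist_force: [-0.0, 0.3, -0.1]
grip_width: -0.1
```

Run:
```python
from h import *
st()
c=cam("scene");crop(c,250,110,350,210,6,"pics/sc_d.png")
```

```text
t 10.75 pos [ 444.8 -283.7   19.5] yaw -10.6 tilt [-0.002 -0.003 -1.   ] F [-0.   0.3 -0.1] w -0.1 jig [-172.3 -198.7] j7 0.59
```

View pics/sc_d.png

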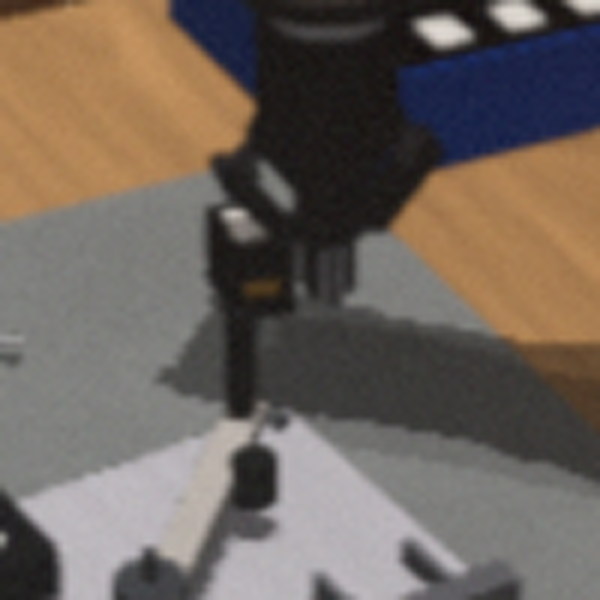

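send_rows:
  plan:
    - [0,0,0,1.0,0,0,0]
    - [0,0,0,0.5,0,0,0]

```text
time: 11.0
tool_pos: [445.9, -283.4, 4.5]
orientation: [3.125, -0.29, -0.001]
wrist_force: [0.0, 0.4, -0.3]
grip_width: -0.2
```

send_rows:
  plan:
    - [0,0,0,0.5,0,0,0]
    - [0,0,0,0.3,0,0,0]

```text
time: 11.2
tool_pos: [446.4, -283.4, -3.7]
orientation: [3.125, -0.29, 0.001]
wrist_force: [-0.1, 0.4, 0.2]
grip_width: 0.1
```

send_rows:
  plan:
    - [0,0,0,0.3,0,0,0]
    - [0,0,0,0.3,0,0,0]

```text
time: 11.4
tool_pos: [446.7, -283.5, -9.7]
orientation: [3.125, -0.29, 0.002]
wrist_force: [-0.4, -1.1, 0.4]
grip_width: 0.0
```

send_rows:
  plan:
    - [0,0,0,0.3,0,0,0]

```text
time: 11.5
tool_pos: [446.8, -283.6, -12.8]
orientation: [3.125, -0.29, 0.002]
wrist_force: [0.4, -0.8, 0.2]
grip_width: 0.1
```

send_rows:
  plan:
    - [0,0,0,0.3,0,0,0]

```text
time: 11.6
tool_pos: [446.9, -283.6, -16.0]
orientation: [3.125, -0.29, 0.002]
wrist_force: [0.5, 0.0, -0.8]
grip_width: -0.1
```

Run:
```python
from h import *
st()
```

```text
t 11.6 pos [ 446.9 -283.6  -16. ] yaw -10.6 tilt [ 0.001 -0.003 -1.   ] F [ 0.5  0.  -0.8] w -0.1 jig [-170.2 -198.9] j7 0.63
```

send_rows:
  plan:
    - [0,0,0,0.2,0,0,0]

```text
time: 11.7
tool_pos: [447.1, -283.7, -17.3]
orientation: [3.125, -0.29, 0.003]
wrist_force: [-17.0, 12.7, 78.7]
grip_width: 0.0
```

send_rows:
  plan:
    - [0,0,0,0.2,0,0,0]

```text
time: 11.8
tool_pos: [447.1, -283.7, -17.4]
orientation: [3.127, -0.291, 0.004]
wrist_force: [-21.9, 15.8, 92.5]
grip_width: -0.0
```

Run:
```python
from h import *
st()
c=cam("scene");crop(c,250,110,350,210,6,"pics/sc_e.png")
```

```text
t 11.8 pos [ 447.1 -283.7  -17.4] yaw -10.6 tilt [ 0.003 -0.001 -1.   ] F [-21.9  15.8  92.5] w -0.0 jig [-170. -199.] j7 0.63
```

View pics/sc_e.png

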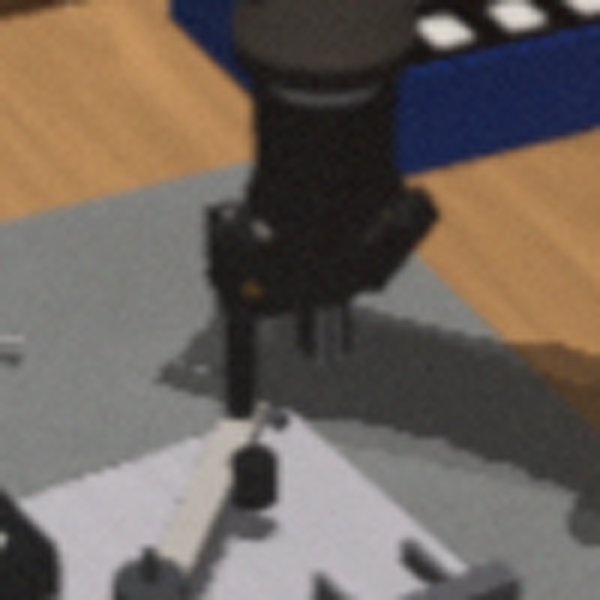

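send_rows:
  plan:
    - [7,0,0,-2,0,0,0]
    - [7,0,0,-4,0,0,0]
    - [7,0,0,-4,0,0,0]

```text
time: 12.15
tool_pos: [444.1, -282.7, 82.1]
orientation: [-3.126, 0.293, 0.007]
wrist_force: [0.0, 0.4, 0.9]
grip_width: 43.3
```

Run:
```python
from h import *
plan([453,-361.5,65],-11.3,4,7)
```

```text
t 12.15 pos [ 444.1 -282.7   82.1] yaw -10.7 tilt [-0.004  0.002 -1.   ] F [0.  0.4 0.9] w 43.3 jig [-172.9 -197.7] j7 0.53
[[7.0, 0.59, 1.9, 0.42, -0.01, 0.06, 0.15], [7.0, 0.59, 1.89, 0.42, -0.01, 0.06, 0.15], [7.0, 0.6, 1.89, 0.42, -0.01, 0.06, 0.15], [7.0, 0.6, 1.89, 0.43, -0.01, 0.06, 0.15]]
```

send_rows:
  plan:
    - [7,0.6,1.9,0.4,0,0,0.2]
    - [7,0.6,1.9,0.4,0,0,0.2]
    - [7,0.6,1.9,0.4,0,0,0.2]
    - [7,0.6,1.9,0.4,0,0,0.2]

```text
time: 12.55
tool_pos: [457.9, -362.6, 72.2]
orientation: [-3.126, 0.307, -0.01]
wrist_force: [1.2, -0.5, 0.5]
grip_width: 70.1
```

Run:
```python
from h import *
st()
for n,b in(("scene",(255,90,335,170)),("top",(410,190,510,290))):
    c=cam(n);crop(c,*b,6 if n=="top" else 7,"pics/%s_f.png"%n)
```

```text
t 12.55 pos [ 457.9 -362.6   72.2] yaw -11.2 tilt [ 0.007  0.    -1.   ] F [ 1.2 -0.5  0.5] w 70.1 jig [-166.5 -278.6] j7 0.67
```

View pics/scene_f.png

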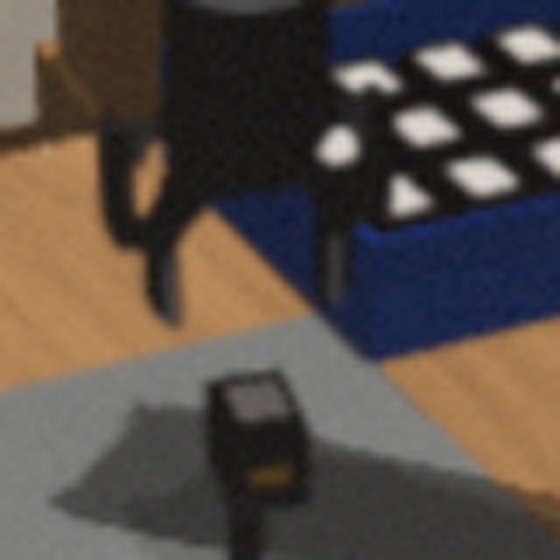

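View pics/top_f.png

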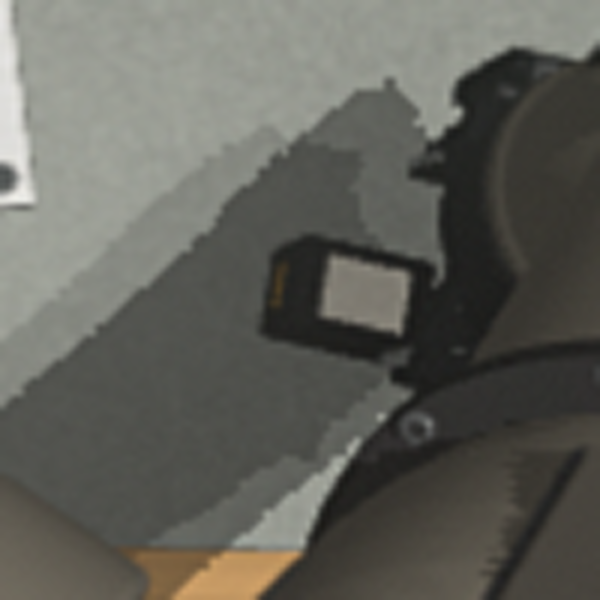

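Run:
```python
from h import *
o,_=st()
ct=cam("top");cs=cam("scene")
for z in(90,97,104):
    print(z,"top",back(ct,np.array([[425,172],[402,372],[413,272]])/6+[410,190],z)[:,:2].round(1).tolist(),"scene",back(cs,np.array([[172,318],[338,302],[255,310]])/7+[255,90],z)[:,:2].round(1).tolist())
lt=np.array([[327,257],[410,272],[405,335],[322,318]])/6+[410,190]
L=back(ct,lt,46);print(L.round(1),L.mean(0))
ls=np.array([[232,388],[283,376],[300,416],[243,424]])/7+[255,90]
L=back(cs,ls,46);print(L.round(1),L.mean(0))
```

```text
t 12.65 pos [ 457.2 -364.4   71.9] yaw -11.4 tilt [ 0.006 -0.001 -1.   ] F [ 0.1 -0.7  0.4] w 70.3 jig [-167.3 -280.3] j7 0.67
90 top [[497.7, -373.7], [418.1, -360.2], [457.6, -366.7]] scene [[485.9, -378.7], [408.8, -357.2], [447.5, -368.0]]
97 top [[496.5, -371.1], [417.5, -357.7], [456.7, -364.1]] scene [[491.0, -367.3], [414.6, -346.0], [453.0, -356.6]]
104 top [[495.3, -368.5], [416.8, -355.2], [455.8, -361.6]] scene [[496.1, -355.8], [420.3, -334.7], [458.4, -345.3]]
[[ 468.8 -347.8   46. ]
 [ 463.2 -381.5   46. ]
 [ 437.2 -378.    46. ]
 [ 443.6 -344.5   46. ]] [ 453.22627588 -362.95771563   46.        ]
[[ 457.  -375.    46. ]
 [ 430.  -374.3   46. ]
 [ 439.5 -336.7   46. ]
 [ 466.9 -342.2   46. ]] [ 448.35618998 -357.05877178   46.        ]
```

```bash
sed -i 's/^JP=.*/JP=[598.0,-71.3,0.0935]/' h.py
python3 - <<'E'
from h import *
plan([453,-363,3],-10.3,5,7)
E
```

```text
t 12.75 pos [ 457.2 -362.    71.8] yaw -11.3 tilt [ 0.005  0.001 -1.   ] F [ 1.3  0.3 -0. ] w 70.1 jig [-167.4 -276.3] j7 0.66
[[7.0, -0.09, 0.04, 1.38, -0.02, -0.06, -0.2], [7.0, -0.08, 0.04, 1.38, -0.02, -0.06, -0.2], [7.0, -0.08, 0.04, 1.38, -0.02, -0.06, -0.2], [7.0, -0.08, 0.04, 1.38, -0.02, -0.06, -0.2], [7.0, -0.08, 0.03, 1.38, -0.02, -0.06, -0.2]]
```

send_rows:
  plan:
    - [7,-0.2,0,1.0,0,0,-0.2]
    - [7,-0.2,0,1.0,0,0,-0.2]
    - [7,0,0,1.7,0,0,-0.2]
    - [7,0,0,1.7,0,0,-0.2]
    - [7,0,0,1.3,0,0,-0.2]

```text
time: 13.25
tool_pos: [453.9, -357.4, 1.4]
orientation: [-3.128, 0.274, -0.011]
wrist_force: [0.4, -0.3, -0.5]
grip_width: 69.9
```

Run:
```python
from h import *
st()
for n,b in(("scene",(255,90,335,170)),("top",(410,190,510,290))):
    c=cam(n);crop(c,*b,6 if n=="top" else 7,"pics/%s_g.png"%n)
```

```text
t 13.25 pos [ 453.9 -357.4    1.4] yaw -10.0 tilt [ 0.007  0.002 -1.   ] F [ 0.4 -0.3 -0.5] w 69.9 jig [-170.2 -271.4] j7 0.74
```

View pics/scene_g.png

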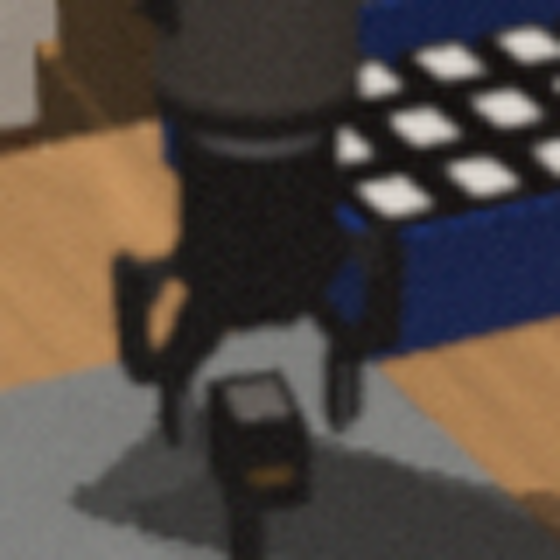

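View pics/top_g.png

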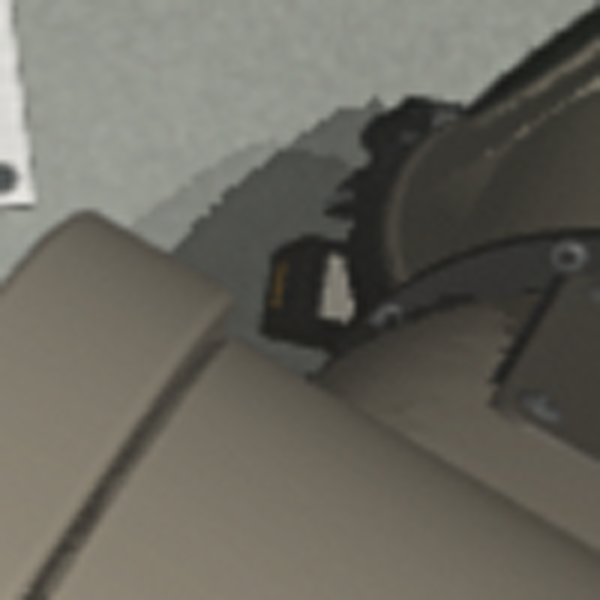

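send_rows:
  plan:
    - [7,0,0.5,0,0,0,0]
    - [3.4,0,0,0,0,0,0]
    - [3.4,0,0,0,0,0,0]
    - [3.4,0,0,0,0,0,0]
    - [3.4,0,0,0,0,0,0]
    - [3.4,0,0,0,0,0,0]
  squeeze: 30

```text
time: 13.95
tool_pos: [453.1, -363.2, 3.0]
orientation: [-3.128, 0.274, -0.012]
wrist_force: [-0.7, 0.3, -1.8]
grip_width: 39.8
```

Run:
```python
from h import *
st()
c=cam("scene");crop(c,255,90,335,170,7,"pics/scene_h.png")
```

```text
t 13.95 pos [ 453.1 -363.2    3. ] yaw -10.0 tilt [ 0.008  0.001 -1.   ] F [-0.7  0.3 -1.8] w 39.8 jig [-171.5 -277.1] j7 0.75
```

View pics/scene_h.png

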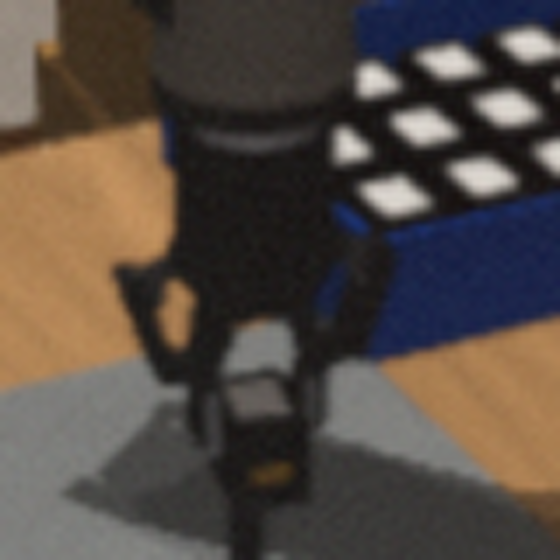

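send_rows:
  plan:
    - [3.4,0,0,-0.7,0,0,0]
    - [3.4,0,0,-2,0,0,0]
    - [3.4,0,0,-4,0,0,0]
    - [3.4,0,0,-5,0,0,0]
    - [3.4,0,0,-4,0,0,0]

```text
time: 14.5
tool_pos: [448.7, -361.7, 161.3]
orientation: [-3.124, 0.275, 0.004]
wrist_force: [1.3, 0.1, -1.4]
grip_width: 39.5
```

Run:
```python
from h import *
im=cv2.imread("pics/l6.png");cv2.imwrite("pics/n1.png",cv2.resize(im[330:520,190:420],None,fx=3,fy=3,interpolation=2))
ct=cam("top")
q=lambda L,z:[w2j(P).round(1).tolist() for P in back(ct,np.array(L)/5+[280,125],z)]
print("rail tops",q([[255,382],[380,374],[258,480],[390,472]],26))
print("block face",q([[250,353],[260,492]],52))
plan([*j2w(-70,15),165],np.degrees(JP[2]),8,3.4)
```

```text
rail tops [[-45.9, 58.5], [-46.7, -5.7], [-96.7, 61.2], [-97.7, -6.0]]
block face [[-36.1, 61.0], [-106.7, 61.8]]
t 14.55 pos [ 450.7 -363.6  167.2] yaw -10.1 tilt [ 0.004  0.002 -1.   ] F [ 2.4 -3.6  6.4] w 39.9 jig [-174.  -277.3] j7 0.62
[[3.4, 0.28, -3.87, 0.04, -0.02, -0.03, -1.93], [3.4, 0.41, -3.86, 0.04, -0.02, -0.03, -1.93], [3.4, 0.54, -3.84, 0.04, -0.02, -0.03, -1.93], [3.4, 0.67, -3.82, 0.04, -0.02, -0.03, -1.93], [3.4, 0.8, -3.8, 0.03, -0.02, -0.03, -1.93], [3.4, 0.92, -3.77, 0.03, -0.02, -0.03, -1.93], [3.4, 1.05, -3.73, 0.03, -0.02, -0.03, -1.93], [3.4, 1.18, -3.7, 0.03, -0.02, -0.03, -1.93]]
```

View pics/n1.png

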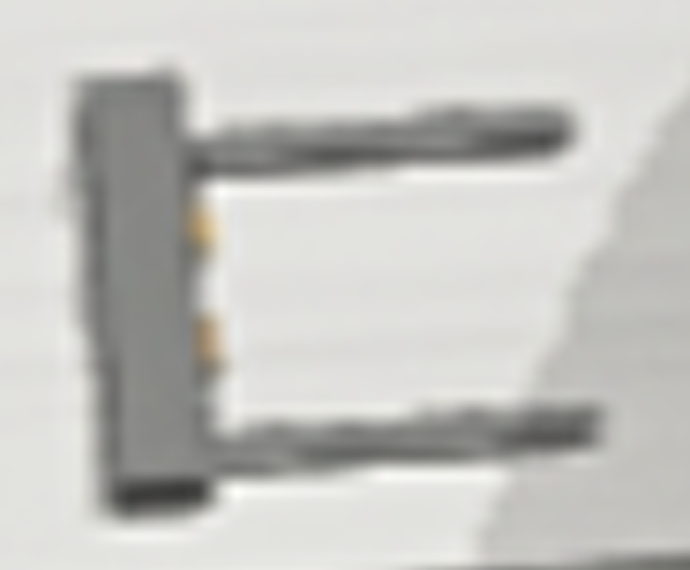

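send_rows:
  plan:
    - [3.4,0.3,-3.9,0,0,0,-1.9]
    - [3.4,0.4,-3.9,0,0,0,-1.9]
    - [3.4,0.5,-3.8,0,0,0,-1.9]
    - [3.4,0.7,-3.8,0,0,0,-1.9]
    - [3.4,0.8,-3.8,0,0,0,-1.9]
    - [3.4,0.9,-3.8,0,0,0,-1.9]
    - [3.4,1.0,-3.7,0,0,0,-1.9]
    - [3.4,1.0,-3.4,0,0,0,-1.9]

```text
time: 15.35
tool_pos: [526.9, -62.0, 175.9]
orientation: [3.136, 0.138, 0.023]
wrist_force: [0.8, -0.1, -0.3]
grip_width: 39.7
```

Run:
```python
from h import *
plan([*j2w(-70.5,22),75],np.degrees(JP[2]),4,3.4)
c=cam("scene");crop(c,230,120,350,240,5,"pics/p1.png")
```

```text
t 15.35 pos [526.9 -62.  175.9] yaw 5.0 tilt [ 0.015 -0.002 -1.   ] F [ 0.8 -0.1 -0.3] w 39.7 jig [-69.9  15.9] j7 0.2
[[3.4, -0.05, -0.16, 2.52, 0.05, -0.21, -0.08], [3.4, -0.04, -0.16, 2.52, 0.05, -0.21, -0.08], [3.4, -0.03, -0.16, 2.52, 0.05, -0.21, -0.08], [3.4, -0.02, -0.15, 2.52, 0.05, -0.21, -0.08]]
```

View pics/p1.png

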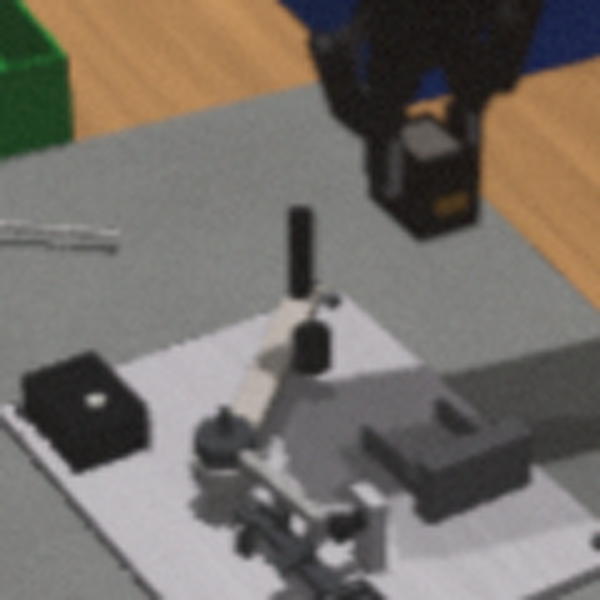

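send_rows:
  plan:
    - [3.4,0,-0.15,2.5,0,-0.2,0]
    - [3.4,0,-0.15,2.5,0,-0.2,0]
    - [3.4,0,-0.15,2.5,0,-0.2,0]
    - [3.4,0,-0.15,2.5,0,-0.2,0]

```text
time: 15.8
tool_pos: [532.1, -46.7, 77.6]
orientation: [3.137, 0.158, 0.015]
wrist_force: [0.7, -0.7, -1.1]
grip_width: 39.8
```

Run:
```python
from h import *
plan([*j2w(-70.5,22),40],np.degrees(JP[2]),3,3.4)
```

```text
t 15.8 pos [532.1 -46.7  77.6] yaw 5.8 tilt [ 0.009  0.    -1.   ] F [ 0.7 -0.7 -1.1] w 39.8 jig [-63.3  30.7] j7 0.26
[[3.4, -0.25, 0.29, 1.25, 0.01, -0.18, 0.14], [3.4, -0.25, 0.29, 1.25, 0.01, -0.18, 0.14], [3.4, -0.24, 0.29, 1.25, 0.01, -0.18, 0.14]]
```

send_rows:
  plan:
    - [3.4,-0.3,0.4,0.8,0,-0.2,0.1]
    - [3.4,-0.3,0.4,0.8,0,-0.2,0.1]
    - [3.4,0,0,0.8,0,0,0.1]

```text
time: 16.1
tool_pos: [525.7, -56.7, 52.1]
orientation: [3.137, 0.149, -0.001]
wrist_force: [-0.4, -0.8, -1.2]
grip_width: 40.1
```

Run:
```python
from h import *
plan([*j2w(-70.5,22),40],np.degrees(JP[2]),2,3.4)
```

```text
t 16.1 pos [525.7 -56.7  52.1] yaw 5.4 tilt [-0.    -0.001 -1.   ] F [-0.4 -0.8 -1.2] w 40.1 jig [-70.6  21.3] j7 0.29
[[3.4, 0.01, -0.04, 0.6, 0.03, 0.01, 0.04], [3.4, 0.01, -0.04, 0.6, 0.03, 0.01, 0.04]]
```

send_rows:
  plan:
    - [3.4,0,0,0.7,0,0,0]
    - [3.4,0,0,0.5,0,0,0]

```text
time: 16.3
tool_pos: [526.3, -57.3, 40.2]
orientation: [3.137, 0.147, 0.002]
wrist_force: [0.8, 0.5, -0.5]
grip_width: 40.1
```

Run:
```python
from h import *
st()
c=cam("scene");crop(c,270,150,350,230,8,"pics/p2.png")
c=cam("top");crop(c,310,170,400,240,7,"pics/p3.png")
```

```text
t 16.3 pos [526.3 -57.3  40.2] yaw 5.4 tilt [ 0.001 -0.001 -1.   ] F [ 0.8  0.5 -0.5] w 40.1 jig [-70.1  20.6] j7 0.3
```

View pics/p2.png

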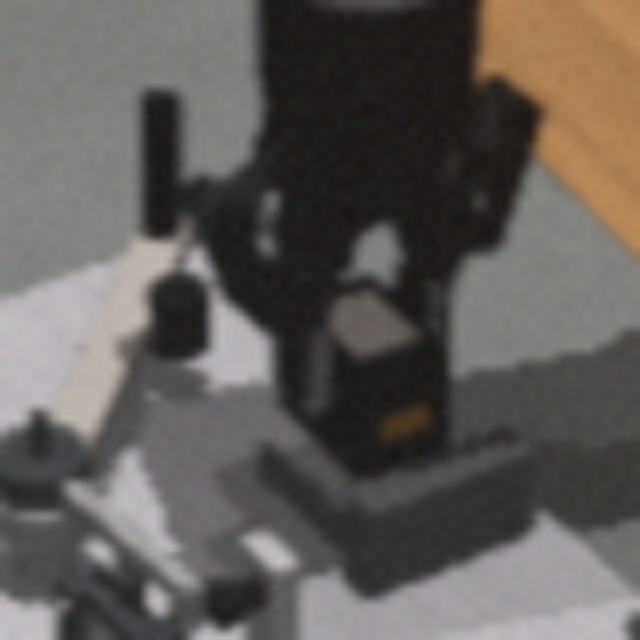

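View pics/p3.png

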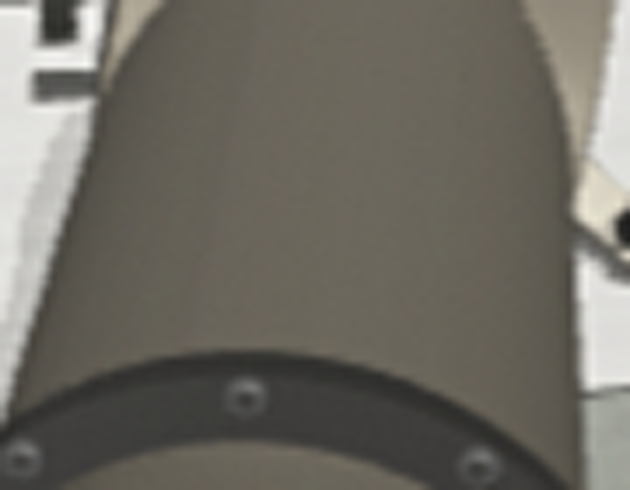

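send_rows:
  plan:
    - [3.4,0,0,0.5,0,0,0]
    - [3.4,0,0,0.4,0,0,0]

```text
time: 16.6
tool_pos: [526.8, -57.0, 31.4]
orientation: [3.137, 0.148, 0.003]
wrist_force: [0.2, 0.1, -1.8]
grip_width: 39.6
```

send_rows:
  plan:
    - [3.4,0,0,0.25,0,0,0]

```text
time: 16.7
tool_pos: [526.9, -56.9, 28.6]
orientation: [3.137, 0.148, 0.004]
wrist_force: [0.5, -0.8, -1.2]
grip_width: 39.9
```

send_rows:
  plan:
    - [3.4,0,0,0.2,0,0,0]

```text
time: 16.8
tool_pos: [526.9, -56.8, 26.4]
orientation: [3.137, 0.148, 0.004]
wrist_force: [0.2, -0.9, -1.5]
grip_width: 39.5
```

send_rows:
  plan:
    - [3.4,0,0,0.2,0,0,0]

```text
time: 16.9
tool_pos: [526.9, -56.8, 24.3]
orientation: [3.137, 0.148, 0.004]
wrist_force: [0.7, 0.2, -1.7]
grip_width: 39.8
```

send_rows:
  plan:
    - [3.4,0,0,0.3,0,0,0]
    - [3.4,0,0,0.2,0,0,0]

```text
time: 17.1
tool_pos: [527.0, -56.8, 18.9]
orientation: [3.137, 0.149, 0.004]
wrist_force: [-0.4, -0.2, -1.3]
grip_width: 39.9
```

send_rows:
  plan:
    - [3.4,0,0,0.2,0,0,0]

```text
time: 17.2
tool_pos: [527.1, -56.8, 16.7]
orientation: [3.137, 0.148, 0.004]
wrist_force: [0.8, 0.0, -2.5]
grip_width: 39.8
```

send_rows:
  plan:
    - [3.4,0,0,0.1,0,0,0]

```text
time: 17.3
tool_pos: [527.0, -56.8, 15.5]
orientation: [3.137, 0.149, 0.004]
wrist_force: [-0.1, 0.0, -1.1]
grip_width: 39.5
```

send_rows:
  plan:
    - [3.4,0,0,0.1,0,0,0]

```text
time: 17.4
tool_pos: [527.0, -56.8, 14.4]
orientation: [3.137, 0.148, 0.004]
wrist_force: [-0.3, 0.4, -1.5]
grip_width: 39.6
```

send_rows:
  plan:
    - [3.4,0,0,0.1,0,0,0]

```text
time: 17.5
tool_pos: [527.1, -57.0, 13.8]
orientation: [3.137, 0.148, 0.004]
wrist_force: [-10.4, 0.1, 34.2]
grip_width: 39.6
```

Run:
```python
from h import *
st()
c=cam("scene");crop(c,270,150,350,230,8,"pics/p4.png")
```

```text
t 17.5 pos [527.1 -57.   13.8] yaw 5.4 tilt [ 0.002 -0.001 -1.   ] F [-10.4   0.1  34.2] w 39.6 jig [-69.3  20.8] j7 0.32
```

View pics/p4.png

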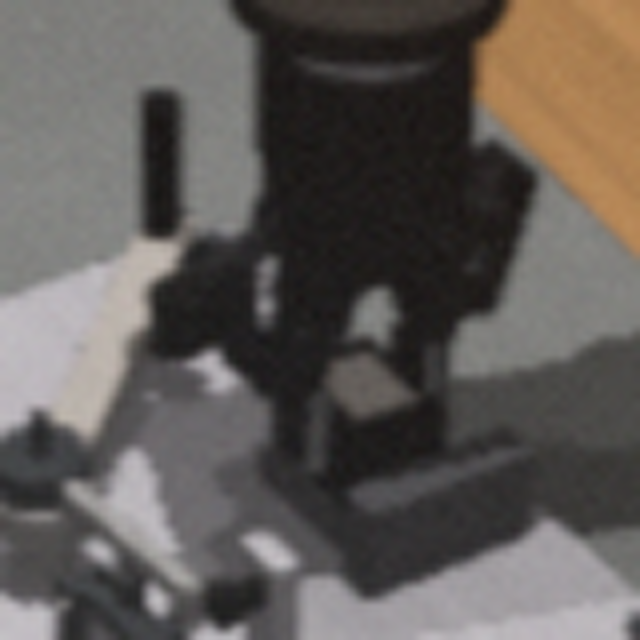

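send_rows:
  plan:
    - [3.9,0,0,-0.05,0,0,0]
    - [5.5,0,0,0,0,0,0]
    - [5.5,0,0,0,0,0,0]
    - [5.5,0,0,0,0,0,0]

```text
time: 17.95
tool_pos: [527.4, -57.0, 14.8]
orientation: [3.138, 0.147, 0.005]
wrist_force: [-0.5, 0.6, -0.7]
grip_width: 54.9
```

Run:
```python
from h import *
st()
c=cam("scene");crop(c,270,150,350,230,8,"pics/p5.png")
```

```text
t 17.95 pos [527.4 -57.   14.8] yaw 5.4 tilt [ 0.003 -0.    -1.   ] F [-0.5  0.6 -0.7] w 54.9 jig [-68.9  20.8] j7 0.32
```

View pics/p5.png

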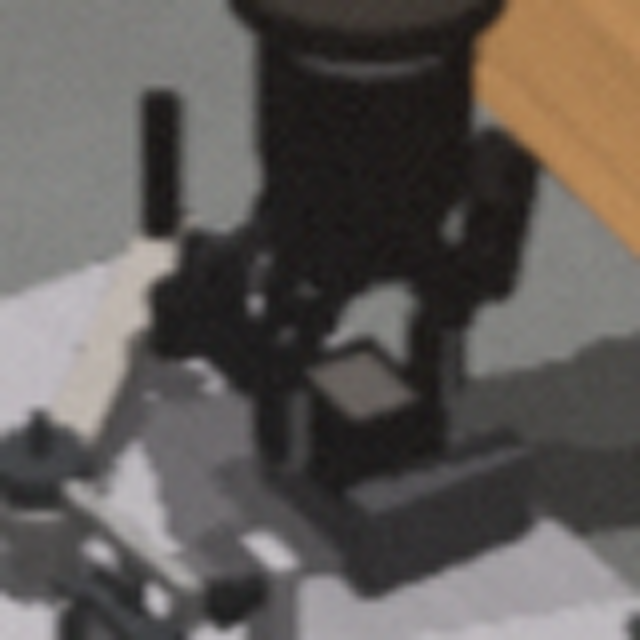

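Released. Straight up.

send_rows:
  plan:
    - [5.5,0,0,-1,0,0,0]
    - [5.5,0,0,-2,0,0,0]
    - [5.5,0,0,-4,0,0,0]
    - [4,0,0,-5,0,0,0]
    - [2,0,-3,-4,0,0,0]
    - [0,0,-4,0,0,0,0]
    - [0,1,-5,0,0,0,0]

```text
time: 18.7
tool_pos: [525.1, 57.8, 184.5]
orientation: [3.138, 0.127, 0.006]
wrist_force: [1.6, 0.2, -0.6]
grip_width: 0.6
```

Run:
```python
from h import *
st()
c=cam("scene");crop(c,230,150,350,270,6,"pics/p6.png")
c=cam("top");crop(c,280,125,430,245,5,"pics/p7.png")
```

```text
t 18.7 pos [525.1  57.8 184.5] yaw 4.6 tilt [ 0.004 -0.001 -1.   ] F [ 1.6  0.2 -0.6] w 0.6 jig [-60.6 135.3] j7 -0.06
```

View pics/p6.png

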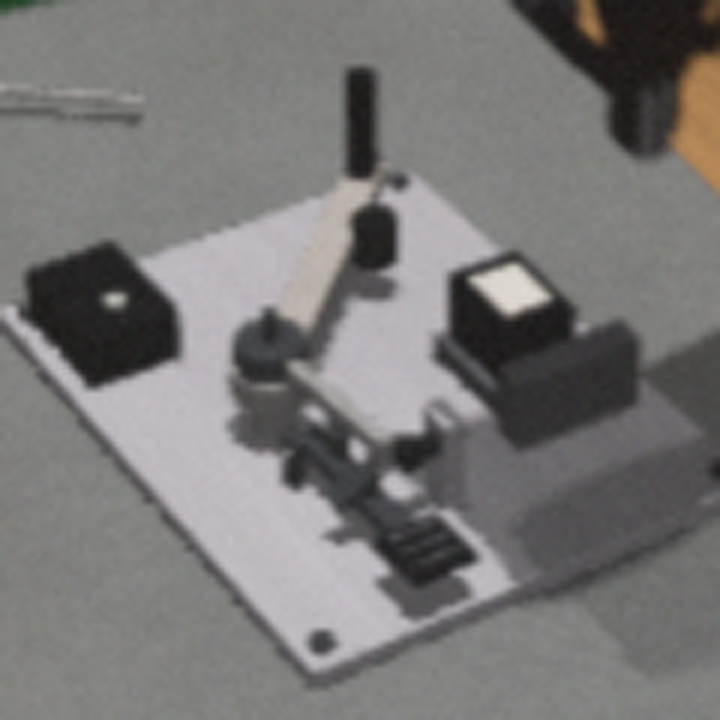

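View pics/p7.png

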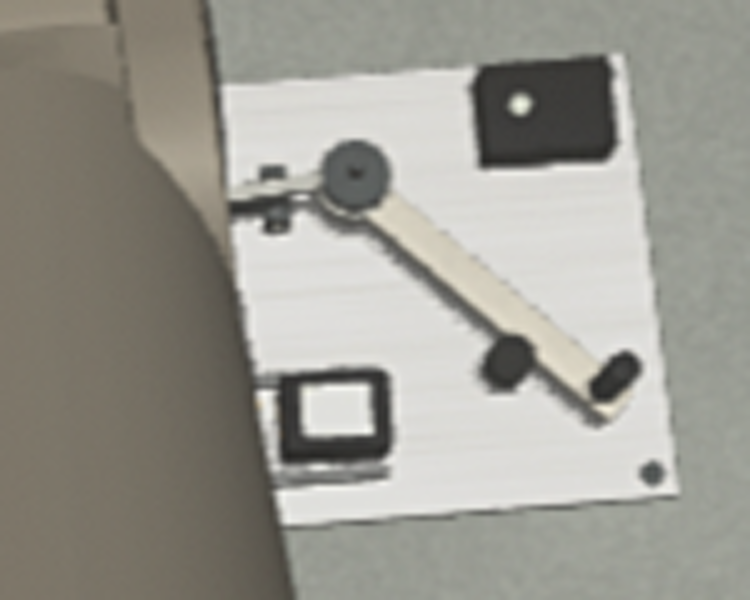

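Run:
```python
from h import *
ct=cam("top");P=back(ct,np.array([[303,388],[372,382],[376,433],[305,440]])/5+[280,125],58);print([w2j(p).round(1) for p in P],w2j(P.mean(0)))
print(j2w(50,136.5))
plan([*j2w(50,136),100],np.degrees(JP[2]),5,0)
```

```text
[array([-57.2,  36.4]), array([-56.8,   1.9]), array([-82.6,   2.4]), array([-83.4,  37.7])] [-69.9813758   19.60361961]
[635.03744066  69.2719673 ]
t 18.85 pos [525.6  61.3 183.3] yaw 5.1 tilt [ 0.003 -0.001 -1.   ] F [ 0.2 -1.   0.4] w -0.1 jig [-59.7 138.8] j7 -0.05
[[0.0, 2.19, 0.04, 1.67, 0.01, -0.03, -0.05], [0.0, 2.19, 0.05, 1.67, 0.01, -0.03, -0.05], [0.0, 2.19, 0.05, 1.67, 0.01, -0.03, -0.05], [0.0, 2.19, 0.05, 1.67, 0.01, -0.03, -0.05], [0.0, 2.19, 0.05, 1.67, 0.01, -0.03, -0.05]]
```

send_rows:
  plan:
    - [0,2.2,0,1.6,0,0,0]
    - [0,2.2,0,1.6,0,0,0]
    - [0,2.2,0,1.6,0,0,0]
    - [0,2.2,0,1.6,0,0,0]
    - [0,2.0,0,1.6,0,0,0]

```text
time: 19.35
tool_pos: [636.4, 67.6, 106.2]
orientation: [3.138, 0.137, 0.011]
wrist_force: [1.1, 0.9, -0.2]
grip_width: 0.1
```

Run:
```python
from h import *
ct=cam("top");P=back(ct,np.array([[60,178],[122,174],[128,240],[64,246]])/5+[280,125],37);print([w2j(p).round(1) for p in P],w2j(P.mean(0)))
plan([*j2w(50,136),35],np.degrees(JP[2]),3,0)
c=cam("scene");crop(c,230,150,350,270,6,"pics/q1.png")
```

```text
[array([ 66.9, 150.7]), array([ 66.6, 118.6]), array([ 31.1, 118. ]), array([ 30.5, 151. ])] [ 48.76290592 134.55406416]
t 19.4 pos [637.7  67.6 103.6] yaw 5.0 tilt [ 0.006 -0.001 -1.   ] F [-1.2  0.4 -3. ] w 0.4 jig [ 52.5 134.6] j7 0.05
[[0.0, -0.1, -0.05, 2.29, 0.03, -0.1, -0.12], [0.0, -0.09, -0.05, 2.29, 0.03, -0.1, -0.12], [0.0, -0.09, -0.05, 2.29, 0.03, -0.1, -0.12]]
```

View pics/q1.png

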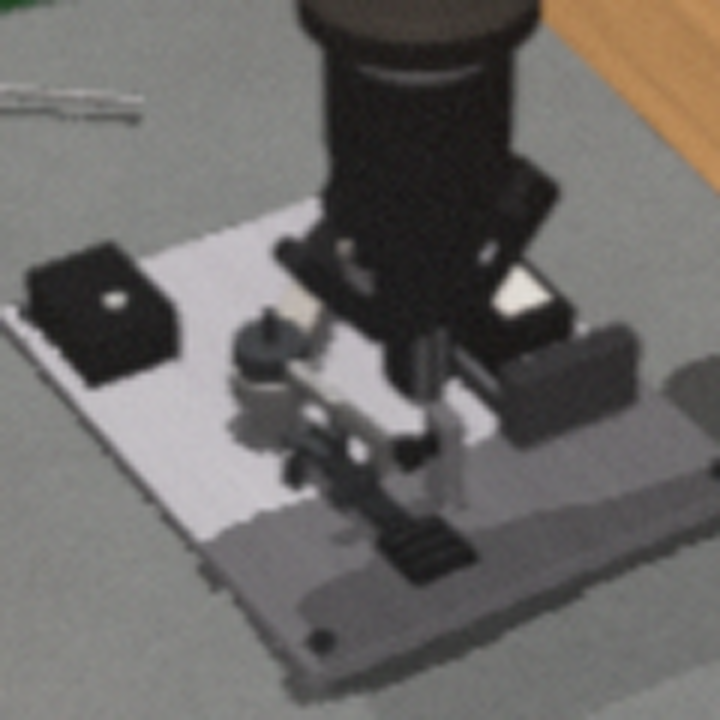

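send_rows:
  plan:
    - [0,-0.15,0,2.5,0,-0.1,0]
    - [0,-0.15,0,2.5,0,-0.1,0]
    - [0,0,0,1.7,0,-0.1,0]
    - [0,0,0,0.5,0,0,0]

```text
time: 19.85
tool_pos: [633.7, 63.2, 32.9]
orientation: [3.135, 0.131, 0.001]
wrist_force: [0.5, 0.0, -0.1]
grip_width: -0.1
```

Run:
```python
from h import *
st()
c=cam("scene");crop(c,230,150,350,270,6,"pics/q2.png")
```

```text
t 19.85 pos [633.7  63.2  32.9] yaw 4.8 tilt [ 0.001 -0.003 -1.   ] F [ 0.5  0.  -0.1] w -0.1 jig [ 48.1 130.6] j7 0.08
```

View pics/q2.png

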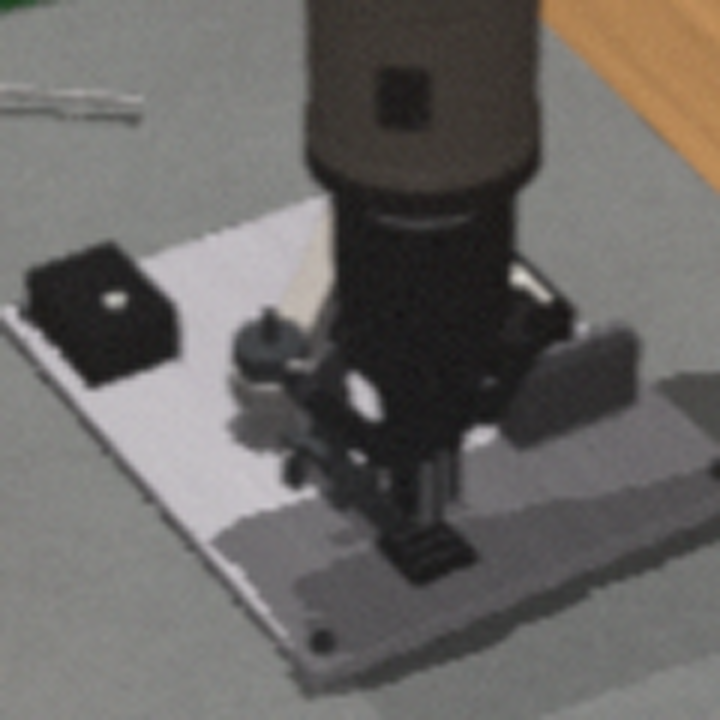

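send_rows:
  plan:
    - [0,0,-0.4,0.4,0,0,0]
    - [0,0,-0.1,0.6,0,0,0]
    - [0,0,0,0.5,0,0,0]

```text
time: 20.2
tool_pos: [634.8, 68.5, 20.0]
orientation: [3.136, 0.13, 0.007]
wrist_force: [-0.5, -0.3, 2.2]
grip_width: -0.1
```

send_rows:
  plan:
    - [0,0,0,0.4,0,0,0]
    - [0,0,0,0.4,0,0,0]

```text
time: 20.4
tool_pos: [635.5, 68.8, 12.2]
orientation: [3.136, 0.131, 0.009]
wrist_force: [-0.4, -0.3, 1.7]
grip_width: 0.3
```

Run:
```python
from h import *
st()
```

```text
t 20.4 pos [635.5  68.8  12.2] yaw 4.8 tilt [ 0.006 -0.002 -1.   ] F [-0.4 -0.3  1.7] w 0.3 jig [ 50.4 136. ] j7 0.08
```

send_rows:
  plan:
    - [0,0,0,0.3,0,0,0]
    - [0,0,0,0.25,0,0,0]

```text
time: 20.6
tool_pos: [635.5, 68.7, 6.3]
orientation: [3.136, 0.131, 0.009]
wrist_force: [-1.0, -1.2, 3.2]
grip_width: 0.2
```

Run:
```python
from h import *
st()
c=cam("scene");crop(c,230,150,350,270,6,"pics/q3.png")
```

```text
t 20.6 pos [635.5  68.7   6.3] yaw 4.8 tilt [ 0.006 -0.002 -1.   ] F [-1.  -1.2  3.2] w 0.2 jig [ 50.4 135.8] j7 0.09
```

View pics/q3.png

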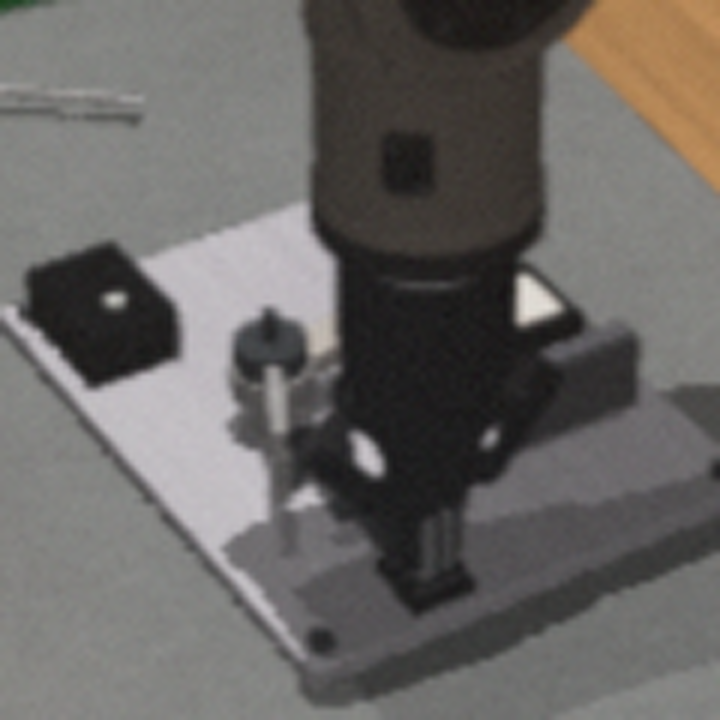

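The arm has swung in: the catch finger has moved off the latch. I'll lift the tool, hold off, and check.

send_rows:
  plan:
    - [0,0,0,0,0,0,0]
    - [0,0,0,0,0,0,0]
    - [0,0,0,0,0,0,0]
    - [0,0,0,-1.5,0,0,0]
    - [0,0,0,-3,0,0,0]
    - [0,0,-1,-5,0,0,0]
    - [0,0,-4,-5,0,0,0]
    - [0,0,-5,-1,0,0,0]

```text
time: 21.45
tool_pos: [627.4, 153.8, 157.5]
orientation: [3.134, 0.111, 0.006]
wrist_force: [0.5, 0.5, 0.1]
grip_width: -0.2
```

send_rows:
  plan:
    - [0,0,-5,0,0,0,0]
    - [0,0,-5,0,0,0,0]
    - [0,0,-5,0,0,0,0]
    - [0,0,-5,0,0,0,0]
    - [0,0,0,0,0,0,0]

```text
time: 21.95
tool_pos: [611.4, 363.8, 166.8]
orientation: [-3.138, -0.119, -0.018]
wrist_force: [-1.0, 0.7, -0.6]
grip_width: -0.0
```

Run:
```python
from h import *
st()
c=cam("scene");crop(c,230,150,350,270,6,"pics/q4.png")
c=cam("top");crop(c,280,125,430,245,5,"pics/q5.png")
```

```text
t 21.95 pos [611.4 363.8 166.8] yaw 4.3 tilt [ 0.011  0.002 -1.   ] F [-1.   0.7 -0.6] w -0.0 jig [ 53.9 432. ] j7 -0.42
```

View pics/q4.png

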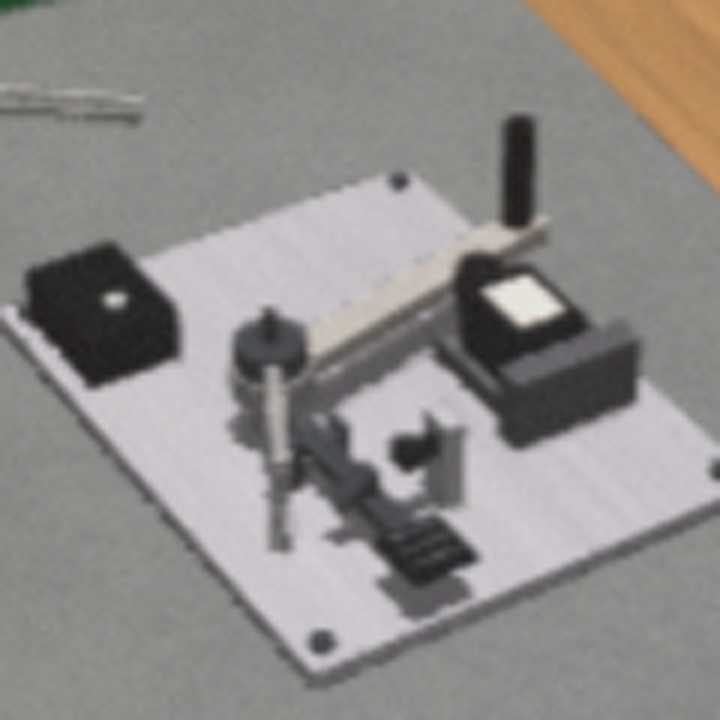

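View pics/q5.png

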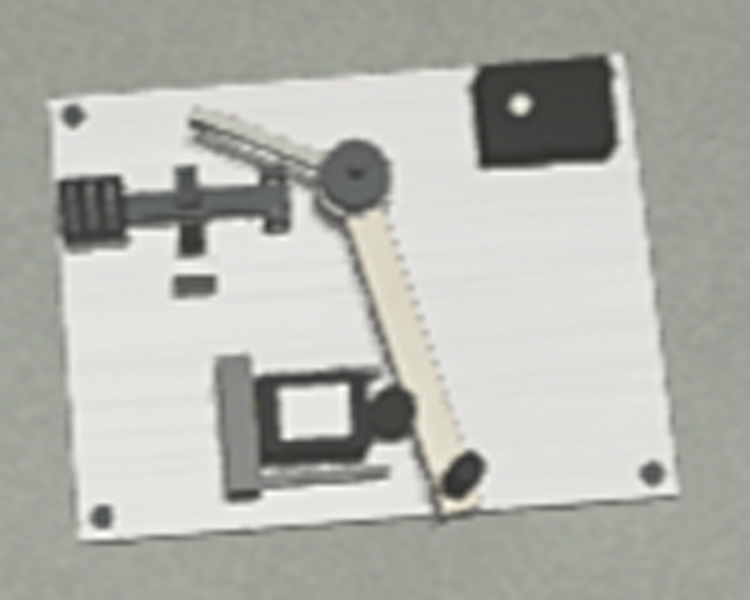

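Run:
```python
from h import *
ct=cam("top");b=lambda L,z:np.array([w2j(p) for p in back(ct,np.array(L)/5+[280,125],z)]).round(1)
P=b([[279,390],[348,383],[354,434],[283,440]],58);print(P.tolist(),P.mean(0))
h=b([[470,461],[462,485]],108);print(h.tolist(), np.arctan2(-h[:,1],50-h[:,0]))
h=b([[458,490]],49);print(h, np.arctan2(-h[:,1],50-h[:,0]))
crop(ct,280,125,430,245,5,"pics/q6.png")
d=cv2.absdiff(cv2.imread("pics/q5.png"),cv2.imread("pics/q6.png"));print(d.max())
for t in("brick","bottle","driver"): print(t,[( [round(x) for x in d["location"]],round(d["score"],2)) for d in vision.search_frame("top",t)][:2])
```

```text
[[-57.3, 48.4], [-56.4, 13.9], [-82.3, 13.3], [-82.6, 48.6]] [-69.65  31.05]
[[-107.9, -35.6], [-118.9, -30.7]] [0.22175143 0.1798014 ]
[[-112.8  -36.4]] [0.21996934]
4
brick [([422, 343, 31], 0.65)]
bottle [([647, 351, 68], 0.65)]
driver [([687, -419, 22], 0.65)]
```

The charger is clamped at about (-69.7, 31) in jig coordinates and square with the nest. The arm rests at about 0.21 rad, nothing is moving and the bystanders have not moved. I'm handing in.

```bash
python3 -c "
from plant import finish_job
print(finish_job())"
```

```text
the job is handed in; nothing more can be done
None
```

The charger is clamped in the jig and the job is handed in at about 22 s of the 72 s. The hand-in gives no verdict.

**What I did:** I pushed the handle back with closed fingers until it met the buffer, at about 0.84 rad. The handle force reached about 10 to 11 N, against about 7 N before. I let go, and the arm stayed on its latch. I then stood the charger in the nest about 11 mm short of the block, pressed the paddle about 14 mm, and the arm swung in.

**Last checks:**
- **Charger:** its centre is at about (-69.7, +31) mm in jig coordinates, which is where I measured the nest centre. It stands square and rests against the contact block.
- **Clamp arm:** it rests at about 0.20 to 0.22 rad and did not move between the last pictures.
- **Robot and bystanders:** the tool is well clear with no load. The long housing, bottle and screwdriver are within 3 mm of where they started.

**What disagreed:**
- **Tool length:** by picture and by touch on the bench, the closed fingertips sit about 16 mm above the reported TCP, not 22 mm ahead of it, so I worked with the measured value. That touch test briefly reached about 92 N at the wrist, with a limit of 120 N.
- **Cameras:** the scene camera was about 6 mm off from the top camera in y. The top camera matched the robot, so I used it.
- **Not measured:** I could not measure the clamping force on the charger (it must exceed 2 N) or the buffer force (limit 22 N). I judged them only from the pictures and the handle force.

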